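# Load the bearing warming pan under its hot lid

## Robot

A 7-joint arm with a two-finger parallel gripper is mounted at the origin on the work surface. World frame = base frame: x ahead of the robot, y to its left, z up, the work surface at z = 0. Lengths are in m, angles in rad, forces in N, time in s.
With the tool pointing down it reaches from about 0.4 to 0.875 m from the base axis. Payload 19.3 kg.
Tool frame: the origin (TCP) lies midway between the tips of the shut fingers; the grasp point (between the pads) lies 19 mm behind it; z points along the fingers, y is the direction in which the jaws open and shut (so a half turn about z gives the same grasp; the last joint's range is limited). The gripper opens to 85 mm and grips with 20 to 120 N. Pads are 22 mm wide; open, the fingers measure 114 mm over their backs; the gripper's body (76 mm by 85 mm) begins 54 mm behind the grasp point. The pads swing forward as they close: fully open they stand 13 mm farther back than shut.
Start: joints at [-1.204, 0.521, -0.036, 1.599, 0.021, 1.021, -0.113], TCP at [0.264, 0.566, 0.231] pointing down, gripper open.
Joint ranges: [-2.91, 2.91], [-0.3, 2.13], [-1.5, 1.42], [0.17, 2.43], [-1.26, 4.41], [0.16, 1.93], [-2.52, 2.52]. Speed limits (rad/s): [1.89, 1.89, 2.39, 2.39, 3.01, 3.01, 3.01].

## Interface

Orientations are given as [roll, pitch, yaw] about the fixed x, y, z axes, in that order (R = Rz(yaw) Ry(pitch) Rx(roll)).
In Python, from workcell import telemetry, cams, workorder gives the robot as it stands. The module is installed in compiled form; this text tells all that it offers.
- The arm moves only by the tool apply_moves, never from a script. Its argument "steps" is a list of rows, each a list of 4 numbers: the shift along the tool's x, y, z in cm, then the turn about the tool's z in rad. A call has exactly 10 rows; each row is the pose to reach, as a shift and turn from the pose commanded when the call began, along the tool's axes at that moment; what a row does not reach only later rows make up. A row lasts 1/12 s, in which the tool goes at most 41.7 mm and 7.16 degrees, less where a joint would pass 70% of its speed; a pose out of reach is approached as far as the arm can. A call with a gripper value outside its range is refused whole. "claw" is the closure, from 0 (fully open) to 1 (shut), set as the call begins (left out, the last holds). The fingers move at their own pace and stop on an object; "force" is the grip in N (left out, the last holds). Time passes only in rows, so rows that repeat a pose let the fingers close, or fill a call up. It gives the time, the measured TCP pose, the force and the opening at its end, in the units of the state.
- telemetry.observe(): the state, without advancing time (a new reading comes with each control period).
- cams.grab_frame(name): name is "scene" or "side" or "wrist"; returns a dict with "color" (420x560x3 uint8, red, green, blue), "mtx" (3x3 intrinsics, pixels), "eye" and "orientation" of the camera in the world; the wrist camera has in their place "T_tool_cam" (4x4, takes a point from camera to tool coordinates, whose origin is the TCP and whose axes are the flange's). Camera axes: x right, y down, z forward; pixel columns grow to the right and rows downward; lengths in m; the calibration is good to about 2 mm. A picture is of the moment at which its call begins: read the wrist's pose just before it. There is no depth.
- workorder.job_done(): hands the job in, once; it reports no verdict.
Trained networks look in the newest picture that a camera, given by its name, has taken for a name from the list of things; names that differ only in an ending like _2 or _b are one class to them, and where a whole thing is asked for, a point or a joint stands for the part that bears it (a point fixed in the world has none). Each returns a list of dicts, best first, with "score" (0 to 1); they miss things now and then, are a little off and sometimes report something else, mostly with a low value. They report only what shows in the picture. A call takes as long as a camera call. They do not tell look-alikes from the thing itself.
- cams.find_in(camera, name): "box" ([left, top, width, height] in pixels, round what is visible of it).
- cams.pinpoint(camera, name): "uv" ([column, row] in pixels: a listed point, or the origin of a listed thing).
The state is a dict: "clock": time; "qpos": joint angles; "qd": joint speeds; "joint_efforts": joint torques, N m; "position": TCP position; "tool_rot": TCP orientation; "force": force on the tool from outside, world axes, zero at the start; "moment": the same for the moment, N m; "grip_width": finger opening in m.
Only numpy, scipy, OpenCV 4.12 (cv2) and the standard library are available. Lean on these libraries where they do the work, as an engineer would, in place of code of your own. Each camera call takes 0.05 s, during which the arm holds its last target. There are 200 camera calls.

## Task

The covered pan on the hot plate is hot: hook its lid by the loop with the two-pronged lid lifter, carry it level and balanced to the round cork mat and set it down gently in the mat's middle, then put every loose bearing that lies on the paper onto the posts in the pan, one to a post and fully down. Use the lifter again to put the lid back squarely on the pan, and lay the lifter back in its rest. Only the lifter may touch the lid; do not drop or tip the lid, and leave the nut bowl, the sprocket, the spark plug box and the valve tool where they are.

Things in the scene. Friction and masses are not known exactly. Their poses are not given: they have to be found in the camera images.
- warmer: White round electric hot plate, 220 mm across, with a control box on its -x side (to 147 mm from the axis with its knob, 35 mm high) and a steel pan, all fixed. Origin on the pan's axis at the work surface. Pan: inside radius 108 mm, wall 4 mm, rim at 100 mm height, side grips out to 132 mm along +-y at height 77 mm. Inside, a rack plate (top at 62 mm height) has four posts 50 mm from the axis.
- post0 (a point): Tip of one of the four posts in the pan, on the post's axis. Post: 12 mm diameter, stands 27 mm above the rack plate, the top 8 mm taper to 4 mm. Neighbouring posts are 71 mm apart.
- post1 (a point): Tip of one of the four posts in the pan, on the post's axis. Post: 12 mm diameter, stands 27 mm above the rack plate, the top 8 mm taper to 4 mm. Neighbouring posts are 71 mm apart.
- post2 (a point): Tip of one of the four posts in the pan, on the post's axis. Post: 12 mm diameter, stands 27 mm above the rack plate, the top 8 mm taper to 4 mm. Neighbouring posts are 71 mm apart.
- post3 (a point): Tip of one of the four posts in the pan, on the post's axis. Post: 12 mm diameter, stands 27 mm above the rack plate, the top 8 mm taper to 4 mm. Neighbouring posts are 71 mm apart.
- lid: Round aluminium lid, 0.42 kg, at first on the pan: plate 234 mm across, 5 mm thick (6 to 11 mm above the origin); below it a locating lip, radius 102 tapering to 99 mm, 6 mm deep, drops into the pan's mouth with 6 mm play. Origin on the axis at the lip's underside: 94 mm above the warmer's origin when on the pan, at the mat's top when on the mat. Centre of mass on its axis.
- lid_bar (a point): Middle of the lid's loop handle: a fixed arch of 6 mm wire. This point is the centre of its straight top bar, 53 mm above the lid's origin on its axis; the bar runs along the lid's y axis from -36 to +36 mm, the arch's legs stand at y = -44 and +44 mm. Free height below the bar 39 mm. Hung by the bar, the lid swings freely about it.
- lifter: Lid lifter, 0.16 kg, at first in its rest. Origin at the centre of its dark wooden handle, a bar 110 mm long (lifter's y), 22 mm wide (x), 26 mm high (z), to be gripped from above across its width and carried upright. Two 6 mm wire shanks at y = -22 and +22 mm go down from it, standing at x = -12 mm below z = -48 mm, and end in J hooks pointing to the lifter's +x.
- lifter_hook (a point): On the lifter, 124 mm below its origin, midway between the two J hooks: where the centre of a 6 mm bar lies when it hangs in both hooks. Hooks (6 mm wire): floor's wire centre 6 mm below this point over x = -6 to +6 mm, tip's wire centre at x = +15 mm and 4 mm above it; highest point of the tips 7 mm above, lowest point of the hooks 9 mm below this point.
- lifter_rest: Fixed steel rest of the lifter. Origin under the middle of its 80 x 130 x 10 mm base. Two uprights at y = -43 and +43 mm (10 mm thick) carry saddles, open above, floor 150 mm high and 34 mm wide in x between stops 10 mm high. The handle lies along the rest's y across both saddles, lifter's origin 163 mm above the rest's origin, shanks between the uprights; either way round.
- trivet: Round cork mat, fixed, 190 mm across, 12 mm thick, where the lid is to be set. Origin at the centre of its underside.
- bearing0: Large steel ball bearing lying flat: 47 mm outside, 20 mm bore, 14 mm high, 106 g. Origin at the centre of its underside. May be absent.
- bearing1: Large steel ball bearing lying flat: 47 mm outside, 20 mm bore, 14 mm high, 106 g. Origin at the centre of its underside. May be absent.
- bearing2: Small steel ball bearing lying flat: 40 mm outside, 17 mm bore, 12 mm high, 65 g. Origin at the centre of its underside. May be absent.
- bearing3: Small steel ball bearing lying flat: 40 mm outside, 17 mm bore, 12 mm high, 65 g. Origin at the centre of its underside. May be absent.
- nut_bowl: White ceramic bowl of nuts, 100 mm across, 45 mm high. Not to be moved.
- sprocket: Steel rear sprocket lying flat, 148 mm across, 6 mm thick. Not to be moved.
- plug_box: Blue plastic spark plug box, 30 x 95 x 30 mm. Not to be moved.
- valve_tool: Silver valve stem tool, about 105 mm long, 10 mm thick, lying flat. Not to be moved.
Not all that is in view belongs to the job. Leave any blue look-alike of the lifter alone.

How it is judged:
By the outcome, as a careful person would: the job done as asked, in the order asked, and still so for the second after the job is handed in, with the robot touching nothing.
Of bearing0, bearing1, bearing2, bearing3 only 2 to 4 are there at a start; the rules pass over those that are not, and their reading is None.
At some moment in a run one of bearing0, bearing1, bearing2, bearing3 may be knocked a few centimetres aside while the robot is not near it.
It also fails if it takes over 210 s, if anything falls off the work surface, if the arm or the gripper's body presses on something with over 40 N, if the wrist force passes 120 N, or if a joint passes its speed limit or range.

## Working session

There is one attempt and no reset: what is moved stays moved. The work goes in short steps, Python scripts to look and compute and a tool call to move; the robot and the scene stay as the last step left them, time stands still between calls to the robot, and variables do not carry over. Pictures are saved under pics/ and viewed, about 12 in all and at most 16, crops included, and the job is handed in when it is done.

Besides the shell and the picture viewer there is one more tool, called as name(argument=value, ...) on one line, values as JSON. apply_moves: Moves the arm, as the interface text tells. Its arguments: {"type":"object","properties":{"steps":{"type":"array"},"claw":{"type":"number"},"force":{"type":"number"}},"required":["steps"]}

```bash
mkdir -p pics; cat > h.py <<'E'
import numpy as np, cv2
from scipy.spatial.transform import Rotation as R
from workcell import telemetry, cams, workorder
def rot(o):
    o=np.array(o,float)
    if o.shape==(3,3): return o
    return (R.from_euler('xyz',o) if o.size==3 else R.from_quat(o)).as_matrix()
def grab(n,save=None):
    s=telemetry.observe(); f=cams.grab_frame(n)
    if n=='wrist':
        T=np.eye(4); T[:3,:3]=rot(s['tool_rot']); T[:3,3]=s['position']
        C=T@np.array(f['T_tool_cam'])
    else:
        C=np.eye(4); C[:3,:3]=rot(f['orientation']); C[:3,3]=f['eye']
    if save: cv2.imwrite('pics/'+save,f['color'][:,:,::-1])
    return f['color'],np.array(f['mtx']),C
def ray(K,C,uv):
    d=C[:3,:3]@np.linalg.solve(K,[uv[0],uv[1],1.]); return C[:3,3],d/np.linalg.norm(d)
def at_z(K,C,uv,z):
    o,d=ray(K,C,uv); return o+d*(z-o[2])/d[2]
def tri(rays):
    A=np.zeros((3,3));b=np.zeros(3)
    for o,d in rays:
        P=np.eye(3)-np.outer(d,d);A+=P;b+=P@o
    x=np.linalg.solve(A,b); return x,max(np.linalg.norm((np.eye(3)-np.outer(d,d))@(x-o)) for o,d in rays)
def proj(K,C,p):
    c=C[:3,:3].T@(np.array(p)-C[:3,3]); v=K@c; return v[:2]/v[2]
E
cat > a.py <<'E'
from h import *
np.set_printoptions(precision=3,suppress=True)
s=telemetry.observe(); print(s['clock'],s['position'],s['tool_rot'],s['grip_width'],s['force'])
ims=[]
names=['warmer','lid','lid_bar','lifter','lifter_hook','lifter_rest','trivet','bearing0','bearing2','nut_bowl','sprocket','plug_box','valve_tool']
for c in ['scene','side','wrist']:
    im,K,C=grab(c,c+'0.png'); print(c,'eye',C[:3,3],'fwd',C[:3,2],'f',K[0,0])
    ims.append(im)
    for n in names:
        print(c,n,[(round(d['score'],2),np.round(d['uv']).tolist(),np.round(at_z(K,C,d['uv'],0),3)[:2].tolist()) for d in cams.pinpoint(c,n)[:5] if d['score']>.2])
E
python3 a.py
```

```text
0.0 [0.264 0.566 0.231] [-3.14   0.     2.705] 0.0853748847860435 [-0.465  0.756 -0.703]
scene eye [ 1.677 -0.333  1.089] fwd [-0.736  0.2   -0.646] f 518.8994072380106
scene warmer [(0.76, [286.0, 229.0], [0.528, 0.012]), (0.42, [202.0, 224.0], [0.44, -0.238])]
scene lid [(0.93, [286.0, 203.0], [0.405, 0.044])]
scene lid_bar [(0.61, [287.0, 190.0], [0.338, 0.068])]
scene lifter [(0.95, [129.0, 255.0], [0.524, -0.468]), (0.91, [203.0, 226.0], [0.449, -0.236]), (0.85, [231.0, 274.0], [0.67, -0.191])]
scene lifter_hook [(0.94, [232.0, 306.0], [0.787, -0.209]), (0.66, [133.0, 286.0], [0.65, -0.462]), (0.6, [208.0, 262.0], [0.609, -0.246])]
scene lifter_rest [(0.78, [205.0, 272.0], [0.645, -0.26])]
scene trivet [(0.68, [384.0, 217.0], [0.546, 0.333])]
scene bearing0 [(0.69, [180.0, 219.0], [0.399, -0.303]), (0.5, [230.0, 213.0], [0.407, -0.143])]
scene bearing2 [(0.69, [180.0, 219.0], [0.399, -0.303]), (0.5, [230.0, 213.0], [0.407, -0.143])]
scene nut_bowl [(0.92, [321.0, 182.0], [0.321, 0.195])]
scene sprocket [(0.8, [306.0, 292.0], [0.785, -0.004])]
scene plug_box [(0.87, [378.0, 271.0
[... 967 characters left out ...]
 bearing2 [(0.79, [257.0, 344.0], [0.405, -0.313]), (0.77, [263.0, 306.0], [0.457, -0.222]), (0.44, [229.0, 294.0], [0.388, -0.153])]
side nut_bowl [(0.76, [172.0, 212.0], [0.324, 0.189])]
side sprocket [(0.9, [337.0, 213.0], [0.78, -0.005])]
side plug_box [(0.68, [302.0, 170.0], [0.764, 0.209])]
side valve_tool [(0.46, [206.0, 325.0], [0.307, -0.217])]
wrist eye [0.195 0.598 0.374] fwd [ 0.268 -0.125 -0.955] f 314.87071919914183
wrist warmer []
wrist lid []
wrist lid_bar []
wrist lifter []
wrist lifter_hook []
wrist lifter_rest []
wrist trivet []
wrist bearing0 []
wrist bearing2 []
wrist nut_bowl [(0.73, [62.0, 324.0], [0.323, 0.195])]
wrist sprocket []
wrist plug_box []
wrist valve_tool []
```

View pics/scene0.png

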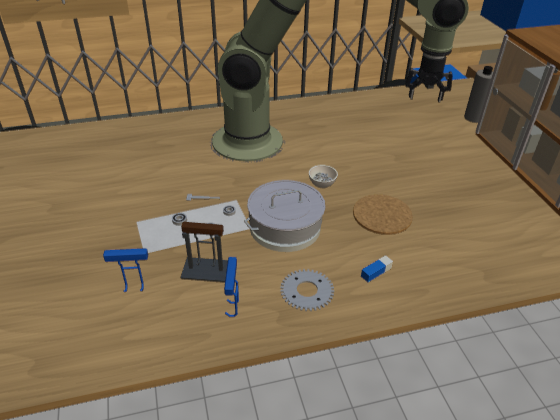

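View pics/side0.png

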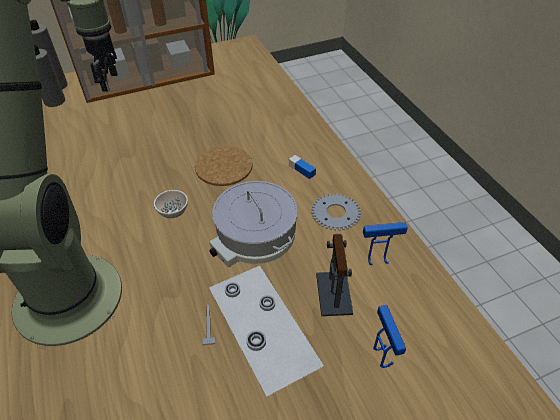

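The brown-handled lifter in the rest is at scene (203,228) and side (340,255). The blue look-alikes are at scene (127,256) and (231,275), and at side (385,229) and (391,330). I'll use the brown one because it is in the rest and isn't blue. The paper shows three bearings in side: (232,290), (267,303) and (256,340).

```bash
cat >> h.py <<'E'
np.set_printoptions(precision=4,suppress=True)
def mv(p,yaw=None,s=None):
    "tool-axes shift in cm and turn to a world TCP target"
    s=s or telemetry.observe(); M=rot(s['tool_rot']); d=M.T@(np.array(p)-np.array(s['position']))*100
    y=s['tool_rot'][2]; t=0 if yaw is None else -((yaw-y+np.pi/2)%np.pi-np.pi/2)
    print('shift cm',np.round(d,2),'turn',round(t,3),'world yaw now',round(y,3))
E
cat > b.py <<'E'
from h import *
s=telemetry.observe(); print(s['tool_rot'],s['qpos'])
_,K1,C1=grab('scene'); _,K2,C2=grab('side')
P={'lid':[(286,203),(256,214)],'lid_bar':[(287,190),(249,196)],'lifter':[(203,226),(338,255)],'hook':[(208,262),(335,284)],'rest':[(205,272),(336,293)],'trivet':[(384,217),(225,167)],'warmer':[(286,229),(255,233)],
'barA':[(272,202),(262,214)],'barB':[(300,193),(248,196)],'handleL':[(184,227),(343,275)],'handleR':[(222,229),(338,236)]}
for n,(a,b) in P.items(): print(n,*tri([ray(K1,C1,a),ray(K2,C2,b)]))
f=cams.grab_frame('wrist'); print(np.array(f['T_tool_cam']))
mv([0.45,-0.22,0.45])
mv([0.264,.566,0.45])
E
python3 b.py
```

```text
[-3.1416 -0.      2.7047] [-1.2042  0.5214 -0.0363  1.5995  0.0212  1.0211 -0.1128]
lid [0.5245 0.0053 0.0987] 0.006442925630908335
lid_bar [0.5168 0.016  0.1497] 0.003392169887057419
lifter [ 0.6362 -0.2543  0.1631] 0.0031013106973483287
hook [ 0.643  -0.2505  0.0334] 0.0015927047208869056
rest [ 0.6458 -0.26    0.0003] 0.0009583403176705557
trivet [ 0.538   0.3374 -0.0104] 0.002041004765962149
warmer [0.5249 0.0132 0.0002] 0.0016757905456553492
barA [ 0.5325 -0.0345  0.1246] 0.0018602948127199067
barB [0.5204 0.0503 0.1266] 0.0049235903268327495
handleL [ 0.6223 -0.3048  0.1572] 0.004445402913555454
handleR [ 0.6621 -0.2063  0.166 ] 0.0014791020594995285
[[ 0.0007 -0.9553 -0.2957  0.0763]
 [ 1.      0.0006  0.0003 -0.0011]
 [-0.0001 -0.2957  0.9553 -0.143 ]
 [ 0.      0.      0.      1.    ]]
shift cm [-50.08 -63.39 -21.87] turn 0 world yaw now 2.705
shift cm [  0.02  -0.04 -21.87] turn 0 world yaw now 2.705
```

apply_moves(steps=[[-10,-5,-12,0.1],[-20,-10,-22,0.3],[-34.8,-18.6,-22,0.8],[-34.8,-18.6,-22,0.8],[-34.8,-18.6,-22,0.8],[-34.8,-18.6,-22,0.8],[-34.8,-18.6,-22,0.8],[-34.8,-18.6,-22,0.8],[-34.8,-18.6,-22,0.8],[-34.8,-18.6,-22,0.8]], claw=0, force=60)

```text
clock: 3.08
position: [0.4805, 0.2773, 0.4356]
tool_rot: [3.141, -0.0, 1.905]
force: [0.9, -0.0, -0.2]
grip_width: 0.0858
```

```bash
python3 - <<'E'
from h import *
s=telemetry.observe(); print(s['position'],s['tool_rot'],s['qpos'])
mv([0.5,0.2,0.45]); mv([0.53,-0.18,0.42],1.19)
E
```

```text
[0.4805 0.2773 0.4356] [ 3.1411 -0.0003  1.9049] [-0.8405  0.2648  0.2787  1.4853 -0.0733  1.4012 -0.2246]
shift cm [-7.94 -0.69 -1.45] turn 0 world yaw now 1.905
shift cm [-44.83 -10.32   1.54] turn 0.715 world yaw now 1.905
```

apply_moves(steps=[[-4,-1,0,0.1],[-44.8,-10.3,1.5,0.71],[-44.8,-10.3,1.5,0.71],[-44.8,-10.3,1.5,0.71],[-44.8,-10.3,1.5,0.71],[-44.8,-10.3,1.5,0.71],[-44.8,-10.3,1.5,0.71],[-44.8,-10.3,1.5,0.71],[-44.8,-10.3,1.5,0.71],[-44.8,-10.3,1.5,0.71]])

```text
clock: 3.92
position: [0.5244, -0.1365, 0.4212]
tool_rot: [3.141, -0.0, 1.195]
force: [0.4, 0.9, -0.3]
grip_width: 0.0858
```

apply_moves(steps=[[0,0,0,0],[0,0,0,0],[0,0,0,0],[0,0,0,0],[0,0,0,0],[0,0,0,0],[0,0,0,0],[0,0,0,0],[0,0,0,0],[0,0,0,0]])

```text
clock: 4.75
position: [0.5247, -0.1344, 0.421]
tool_rot: [3.142, -0.0, 1.195]
force: [-0.2, 0.4, 0.4]
grip_width: 0.0851
```

```bash
cat > c.py <<'E'
from h import *
import sys
s=telemetry.observe(); print(s['clock'],s['position'],s['tool_rot'],s['qpos'],s['force'])
im,K,C=grab('wrist',sys.argv[1])
for n,z in [a.split(':') for a in sys.argv[2:]]:
    z=float(z)
    print(n,[(round(d['score'],2),np.round(d['uv'],1).tolist(),np.round(at_z(K,C,d['uv'],z),4)[:2].tolist()) for d in cams.pinpoint('wrist',n)[:6] if d['score']>.2])
np.savez('pics/'+sys.argv[1][:-4]+'.npz',K=K,C=C)
E
python3 c.py w1.png lifter:.163 lifter_hook:.04 lifter_rest:0 bearing0:0 bearing2:0 lid_bar:.147 lid:.094
```

```text
4.75 [ 0.5247 -0.1344  0.421 ] [ 3.1416 -0.      1.1949] [-0.3216  0.2726  0.6102  1.5574 -0.1584  1.3615 -0.0717] [-0.2148  0.4241  0.4396]
lifter [(0.79, [490.0, 147.7], [0.7779, -0.2024]), (0.6, [393.6, 222.3], [0.6381, -0.2545])]
lifter_hook [(0.79, [369.8, 195.6], [0.6398, -0.2504]), (0.76, [447.5, 136.8], [0.7863, -0.2016]), (0.62, [404.7, 281.3], [0.6525, -0.4343]), (0.6, [242.2, 61.1], [0.5205, 0.0243])]
lifter_rest [(0.74, [365.2, 195.0], [0.639, -0.2603]), (0.31, [246.6, 66.9], [0.5214, 0.0204]), (0.22, [221.7, 187.9], [0.3974, -0.1506])]
bearing0 [(0.69, [273.4, 207.1], [0.4721, -0.2197]), (0.66, [221.6, 186.7], [0.3982, -0.1485]), (0.64, [257.2, 261.2], [0.4003, -0.3118])]
bearing2 [(0.69, [273.4, 207.1], [0.4721, -0.2197]), (0.66, [221.6, 186.7], [0.3982, -0.1485]), (0.64, [257.2, 261.2], [0.4003, -0.3118])]
lid_bar [(0.84, [241.0, 61.8], [0.5251, 0.0059])]
lid [(0.88, [245.4, 68.9], [0.5238, 0.0045])]
```

View pics/w1.png

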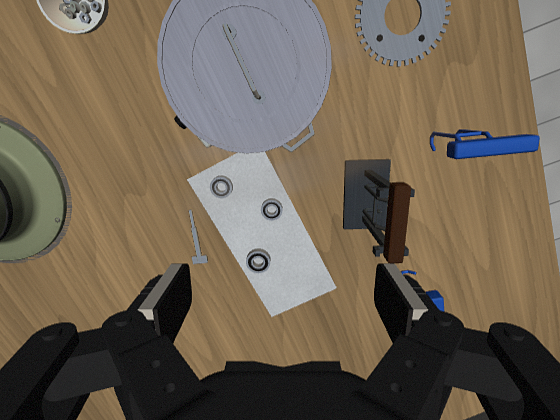

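The wrist picture shows three bearings at (221,187), (273,208) and (258,260). The lid bar runs from (228,27) to (258,98), and the brown lifter is at (397,222) in its rest. Blue look-alikes are at (493,147) and (425,295). Next I'll enlarge the lifter and the bar.

```bash
python3 - <<'E'
from h import *
im=cv2.imread('pics/w1.png'); d=np.load('pics/w1.npz'); K,C=d['K'],d['C']
a=cv2.resize(im[140:290,330:460],None,fx=3,fy=3,interpolation=cv2.INTER_CUBIC)
b=cv2.resize(im[0:150,170:300],None,fx=3,fy=3,interpolation=cv2.INTER_CUBIC)
cv2.imwrite('pics/crop1.png',np.hstack([a,b]))
hsv=cv2.cvtColor(im,cv2.COLOR_BGR2HSV)
print(im[225,397],im[225,397][::-1],hsv[225,397],hsv[190,390])
m=((hsv[...,0]<12)&(hsv[...,1]>120)&(hsv[...,2]<150)).astype('uint8'); m[:, :340]=0; m[:,440:]=0; m[:150]=0; m[290:]=0
ys,xs=np.nonzero(m); print(len(xs),cv2.minAreaRect(np.c_[xs,ys].astype(np.float32)))
E
```

```text
[21 37 58] [58 37 21] [ 13 163  58] [  5 217  20]
940 ((392.748046875, 233.56253051757812), (90.38201141357422, 73.73699951171875), 62.38697052001953)
```

View pics/crop1.png

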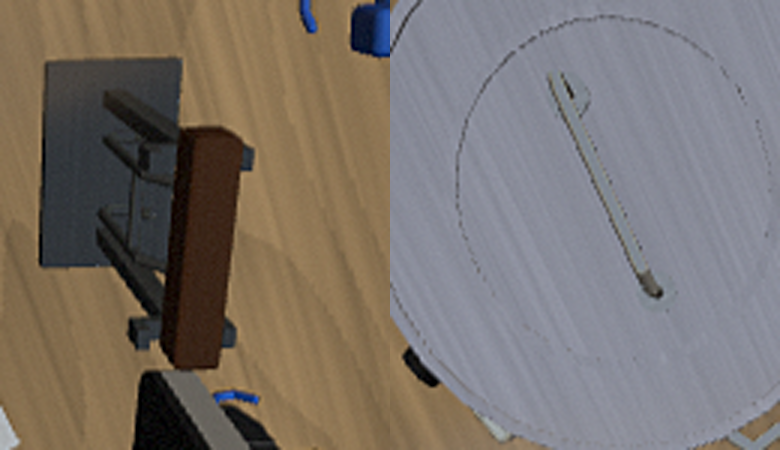

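```bash
python3 - <<'E'
from h import *
im=cv2.imread('pics/w1.png'); d=np.load('pics/w1.npz'); K,C=d['K'],d['C']
c=lambda x,y:(330+x/3,140+y/3)
e1=at_z(K,C,c(222,132),.176);e2=at_z(K,C,c(200,367),.176)
print('ends',e1,e2,np.linalg.norm(e1-e2)); yaw=np.arctan2(*(e1-e2)[1::-1]); print('handle axis',yaw)
o=(e1+e2)/2; o[2]=.163
g=lambda x,y:(170+x/3,y/3)
b1=at_z(K,C,g(556,75)[0:1]+(75/3,) if 0 else (170+(556-390)/3,75/3),.150); b2=at_z(K,C,(170+(650-390)/3,290/3),.150)
print('bar',b1,b2,np.linalg.norm(b1-b2),'mid',(b1+b2)/2,'axis',np.arctan2(*(b1-b2)[1::-1]))
out=[]
for flip in (0,1):
    a=im[140:290,330:460].copy(); a=cv2.resize(a,None,fx=3,fy=3)
    ly=yaw+np.pi*flip; Y=np.array([np.cos(ly),np.sin(ly),0]); X=np.array([np.sin(ly),-np.cos(ly),0]);Z=np.array([0,0,1])
    for y in(-.022,.022):
        pts=[(0,-.013),(0,-.03),(-.012,-.048),(-.012,-.124),(-.006,-.130),(.006,-.130),(.015,-.120)]
        q=[(proj(K,C,o+X*x+Y*y+Z*z)-[330,140])*3 for x,z in pts]
        cv2.polylines(a,[np.int32(q)],False,(0,255,255) if y>0 else (0,255,0),1)
    out.append(a)
cv2.imwrite('pics/crop2.png',np.hstack(out))
E
```

```text
ends [ 0.6613 -0.2035  0.176 ] [ 0.6236 -0.306   0.176 ] 0.10922943307777956
handle axis 1.21805504699239
bar [0.5241 0.0481 0.15  ] [ 0.5274 -0.038   0.15  ] 0.08619129738823744 mid [0.5258 0.005  0.15  ] axis 1.6093181184438086
```

View pics/crop2.png

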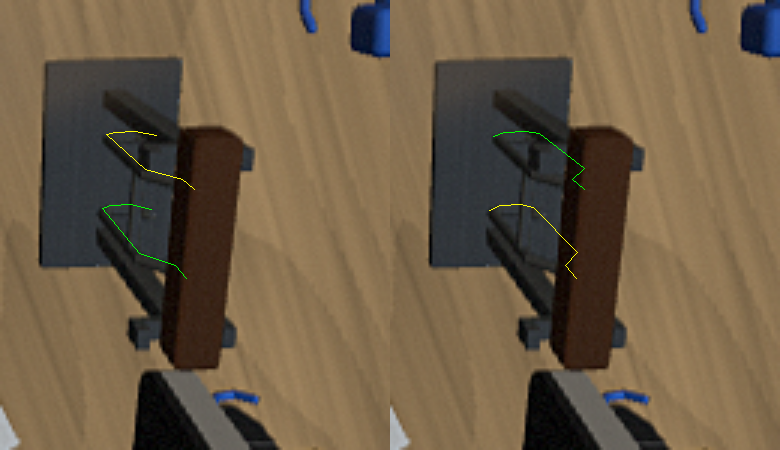

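With the overlay, flip 0 fits exactly, so the brown lifter's hooks point along azimuth -0.353. The lifter's centre is (0.642,-0.255,0.163), and the lid bar is at (0.526,0.005) with axis 1.609. I'll approach the brown lifter now.

```bash
python3 - <<'E'
from h import *
mv([0.6424,-0.2547,0.27],1.218)
E
```

```text
shift cm [-6.85 15.37 15.09] turn -0.023 world yaw now 1.195
```

apply_moves(steps=[[-2,5,3,0],[-4,9,7,-0.02],[-5.5,12,11,-0.023],[-6.85,15.4,15.1,-0.023],[-6.85,15.4,15.1,-0.023],[-6.85,15.4,15.1,-0.023],[-6.85,15.4,15.1,-0.023],[-6.85,15.4,15.1,-0.023],[-6.85,15.4,15.1,-0.023],[-6.85,15.4,15.1,-0.023]])

```text
clock: 5.98
position: [0.6429, -0.2543, 0.2714]
tool_rot: [3.14, -0.0, 1.218]
force: [0.1, -0.7, -0.3]
grip_width: 0.0853
```

```bash
cat > lf.py <<'E'
from h import *
import sys
s=telemetry.observe(); print(s['clock'],s['position'],s['tool_rot'][2])
im,K,C=grab('wrist',sys.argv[1])
h=cv2.cvtColor(im,cv2.COLOR_RGB2HSV)
m=((h[...,0]<16)&(h[...,1]>110)&(h[...,2]<120)).astype('uint8')
m=cv2.morphologyEx(m,cv2.MORPH_OPEN,np.ones((3,3)))
n,l,st,ce=cv2.connectedComponentsWithStats(m)
i=1+np.argmax(st[1:,4]); print('blob',st[i],ce[i]); 
ys,xs=np.nonzero(l==i); r=cv2.minAreaRect(np.c_[xs,ys].astype(np.float32)); print(r)
b=cv2.boxPoints(r); e=[(b[k]+b[(k+1)%4])/2 for k in range(4)]
for a,c in ((0,2),(1,3)):
    p,q=at_z(K,C,e[a],.176),at_z(K,C,e[c],.176); print(p,q,'len',np.linalg.norm(p-q),'mid',(p+q)/2,'axis',np.arctan2(*(p-q)[1::-1])%np.pi)
E
python3 lf.py w2.png
```

```text
5.9833 [ 0.6429 -0.2543  0.2714] 1.2183707856270565
blob [ 268  140   29  132 3432] [281.5469 204.7118]
((282.0, 205.5), (131.0, 28.0), 90.0)
[ 0.6604 -0.2038  0.176 ] [ 0.6229 -0.3057  0.176 ] len 0.10862004207781573 mid [ 0.6417 -0.2548  0.176 ] axis 1.2186609443579686
[ 0.6533 -0.2553  0.176 ] [ 0.6325 -0.2477  0.176 ] len 0.022142177515983644 mid [ 0.6429 -0.2515  0.176 ] axis 2.7892874730429806
```

View pics/w2.png

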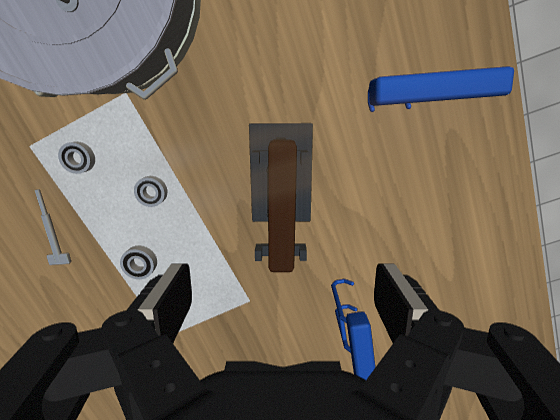

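The handle lies centred between the fingers, at pixels (268–297, 140–272). Its centre is (0.642,-0.255) and its axis 1.219. I'll descend and grip.

apply_moves(steps=[[0,0,3,0],[0,0,6,0],[0,0,9,0],[0,0,11,0],[0,0,12,0],[0,0,12.5,0],[0,0,12.5,0],[0,0,12.5,0],[0,0,12.5,0],[0,0,12.5,0]])

```text
clock: 6.87
position: [0.6433, -0.255, 0.1463]
tool_rot: [3.14, -0.0, 1.218]
force: [-0.3, -0.3, 1.0]
grip_width: 0.0853
```

apply_moves(steps=[[0,0,0,0],[0,0,0,0],[0,0,0,0],[0,0,0,0],[0,0,0,0],[0,0,0,0],[0,0,0,0],[0,0,0,0],[0,0,0,0],[0,0,0,0]], claw=1, force=80)

```text
clock: 7.7
position: [0.6428, -0.2549, 0.1452]
tool_rot: [3.141, 0.0, 1.218]
force: [-1.1, 0.6, 5.3]
grip_width: 0.0207
```

apply_moves(steps=[[0,0,-1,0],[0,0,-2,0],[0,0,-4,0],[0,0,-7,0],[0,0,-10,0],[0,0,-13,0],[0,0,-15,0],[0,0,-16,0],[0,0,-16,0],[0,0,-16,0]])

```text
clock: 8.53
position: [0.6425, -0.2546, 0.3044]
tool_rot: [-3.141, -0.0, 1.218]
force: [0.4, -0.5, -1.7]
grip_width: 0.0207
```

```bash
python3 - <<'E'
from h import *
s=telemetry.observe(); print(s['clock'],s['position'],s['tool_rot'],s['force'],s['grip_width'],s['qpos'])
# lifter yaw wanted 1.609, hook point 0.03 short of the bar
Y=1.609; X=np.array([np.sin(Y),-np.cos(Y)]); b=np.array([.5258,.005])
mv([*(b-.05*X),0.32],Y)
E
python3 lf.py w3.png
```

```text
8.5333 [ 0.6425 -0.2546  0.3044] [-3.1412 -0.0002  1.2178] [ 0.352  -0.508  -1.7351] 0.02072650664630956 [-0.0245  0.6361  0.5597  1.3324 -0.337   1.2672  0.1937]
shift cm [ 18.42 -24.55  -1.54] turn -0.391 world yaw now 1.218
8.5333 [ 0.6425 -0.2546  0.3044] 1.217764958316734
blob [  255   165    57   202 10381] [282.7747 262.4519]
((283.0, 265.5), (201.0, 56.0), 90.0)
[ 0.6523 -0.227   0.176 ] [ 0.578  -0.4295  0.176 ] len 0.21568712069073281 mid [ 0.6151 -0.3283  0.176 ] axis 1.218993305873258
[ 0.6441 -0.3269  0.176 ] [ 0.5939 -0.3084  0.176 ] len 0.05357095864649166 mid [ 0.619  -0.3177  0.176 ] axis 2.7893625454075606
```

apply_moves(steps=[[2,-2.5,-1.5,-0.05],[4.5,-6,-1.5,-0.12],[7,-9,-1.5,-0.2],[9.5,-12.5,-1.5,-0.27],[12,-16,-1.5,-0.33],[14.5,-19,-1.5,-0.37],[16.5,-22,-1.5,-0.391],[17.8,-23.7,-1.5,-0.391],[18.4,-24.5,-1.5,-0.391],[18.4,-24.5,-1.5,-0.391]])

```text
clock: 9.42
position: [0.475, 0.0048, 0.319]
tool_rot: [-3.14, -0.001, 1.612]
force: [0.0, -0.2, -1.5]
grip_width: 0.0213
```

apply_moves(steps=[[0,0,0,0],[0,0,0,0],[0,0,0,0],[0,0,0,0],[0,0,0,0],[0,0,0,0],[0,0,0,0],[0,0,0,0],[0,0,0,0],[0,0,0,0]])

```text
clock: 10.25
position: [0.4765, 0.0025, 0.32]
tool_rot: [3.142, 0.0, 1.609]
force: [0.2, -1.0, -1.8]
grip_width: 0.0209
```

```bash
python3 - <<'E'
from h import *
im=0;d=None
E
python3 c.py w4.png lid_bar:.147 lid:.094 lifter_hook:.214; python3 - <<'E'
from h import *
r={}
for c in('scene','side'):
    _,K,C=grab(c); r[c]=(K,C)
    for n in('lid_bar','lid','warmer','lifter_hook','lifter','trivet'):
        print(c,n,[(round(d['score'],2),np.round(d['uv'],1).tolist()) for d in cams.pinpoint(c,n)[:3]])
s=telemetry.observe(); p=np.array(s['position'])
for c in r: print(c,'expected hook',proj(*r[c],p-[0,0,.106]),'expected bar',proj(*r[c],[.5258,.005,.147]))
E
```

```text
10.25 [0.4765 0.0025 0.32  ] [3.1416 0.     1.6087] [-0.5229  0.1991  0.4672  1.8768 -0.1007  1.0886  0.021 ] [ 0.1527 -1.0199 -1.7571]
lid_bar []
lid [(0.64, [325.7, 174.6], [0.5267, 0.0064])]
lifter_hook [(0.82, [470.9, 297.3], [0.6497, -0.0781])]
scene lid_bar [(0.79, [285.0, 191.6])]
scene lid [(0.87, [284.5, 204.5])]
scene warmer [(0.95, [284.8, 232.0])]
scene lifter_hook [(0.85, [278.2, 163.6]), (0.82, [231.7, 305.0])]
scene lifter [(0.88, [277.6, 121.5]), (0.79, [125.2, 254.3]), (0.62, [232.5, 276.2])]
scene trivet [(0.69, [384.5, 215.3])]
side lid_bar [(0.63, [249.0, 199.9])]
side lid [(0.88, [253.9, 212.9])]
side warmer [(0.63, [257.8, 234.6])]
side lifter_hook [(0.78, [378.3, 261.4]), (0.7, [382.8, 355.0]), (0.6, [234.5, 188.0])]
side lifter [(0.71, [231.0, 152.5]), (0.65, [384.2, 228.0]), (0.61, [389.4, 329.0])]
side trivet [(0.8, [221.8, 166.7])]
scene expected hook [280.1605 164.1836] expected bar [284.936  192.2071]
side expected hook [235.2422 186.958 ] expected bar [254.3762 199.5329]
```

View pics/w4.png

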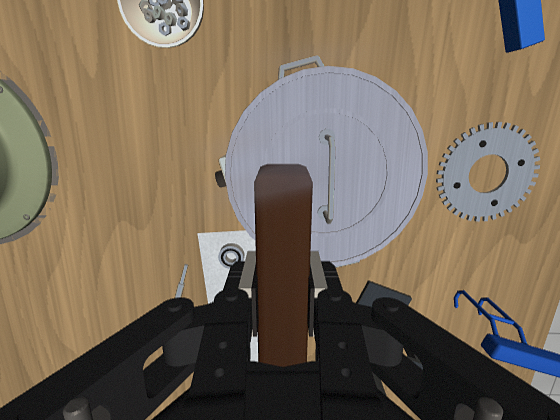

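The gripped lifter is upright between the fingers. The lid bar shows from (327,134) to (329,219), with the lid's disc centred near (327,167).

```bash
python3 - <<'E'
from h import *
d=np.load('pics/w4.npz');K,C=d['K'],d['C']
im=cv2.imread('pics/w4.png')
a=at_z(K,C,(327.5,134),.147);b=at_z(K,C,(329,219),.147)
print(a,b,np.linalg.norm(a-b),(a+b)/2,np.arctan2(*(a-b)[1::-1]))
# bright bar line: darkest/brightest offset around col 327
g=cv2.cvtColor(im,cv2.COLOR_BGR2GRAY)
for v in (150,165,180,195,205): print(v,g[v,318:340])
h=at_z(K,C,(283,165),.32+.0178+.013); print('handle end rel TCP in tool x', (h-[.4765,.0025,0])[:2])
# plate circle at z=.105 seen: reproject expected disc
for ctr in ([.5258,.005],[.524,.008]):
    print([proj(K,C,[ctr[0]+.117*np.cos(t),ctr[1]+.117*np.sin(t),.105]).round(1).tolist() for t in (0,np.pi/2,np.pi)])
E
```

```text
[0.5174 0.0569 0.147 ] [ 0.5261 -0.0309  0.147 ] 0.08828274849162976 [0.5218 0.013  0.147 ] 1.6697154379303631
150 [157 155 156 154 154 155 156 156 155 156 158  91 126 154 150 152 153 145
 161 159 154 159]
165 [152 154 153 152 153 151 154 154 154 153 159  90 144 154 148 148 166 156
 159 154 155 158]
180 [152 153 152 150 153 151 154 152 154 152 101 112 156 149 149 152 137 159
 156 152 156 159]
195 [156 160 156 155 154 156 161 157 157 159  65 138 155 149 151 167 156 161
 155 159 160 161]
205 [161 161 159 162 123 125 129 130 134 103  80 154 154 150 152 149 158 162
 152 163 159 160]
handle end rel TCP in tool x [-0.0032  0.0561]
[[426.7, 181.5], [335.0, 67.7], [224.8, 173.8]]
[[425.6, 178.9], [333.5, 64.5], [223.1, 171.2]]
```

```bash
python3 - <<'E'
from h import *
d=np.load('pics/w4.npz');K,C=d['K'],d['C']
g=cv2.cvtColor(cv2.imread('pics/w4.png'),cv2.COLOR_BGR2GRAY).astype(float)
# dark left edge subpixel
P=[]
for v in range(142,206,3):
    w=np.clip(140-g[v,323:334],0,None)
    if w.sum()>20: P.append((v,323+(w*np.arange(11)).sum()/w.sum()))
P=np.array(P); c=np.polyfit(P[:,0],P[:,1],1); print(c,np.polyval(c,[140,210]), np.abs(np.polyval(c,P[:,0])-P[:,1]).max())
a=at_z(K,C,(np.polyval(c,140)+2.5,140),.147);b=at_z(K,C,(np.polyval(c,215)+2.5,215),.147)
print(a,b,'axis',np.arctan2(*(a-b)[1::-1]),'mid',(a+b)/2)
# lid disc circle by hough
from numpy import *
im=cv2.imread('pics/w4.png'); hs=cv2.cvtColor(im,cv2.COLOR_BGR2HSV)
L=[];
for v in range(90,230,6):
    row=hs[v,:,1].astype(float)
    r=[u for u in range(400,445) if row[u]>70]
    l=[u for u in range(255,200,-1) if row[u]>70]
    if r and r[0]>405: L.append(at_z(K,C,(r[0]-.5,v),.105)[:2])
    if v<150 and l and l[0]<250: L.append(at_z(K,C,(l[0]+.5,v),.105)[:2])
L=array(L)
from scipy.optimize import least_squares
f=least_squares(lambda p:hypot(*(L-p).T)-.117,[.525,.005],loss='soft_l1',f_scale=.001); print('disc',f.x,abs(f.fun).mean(),len(L))
E
```

```text
[ -0.0263 333.0955] [329.414  327.5733] 1.1292126660735562
[0.5222 0.0513 0.147 ] [ 0.5268 -0.0264  0.147 ] axis 1.629051087398316 mid [0.5245 0.0124 0.147 ]
disc [0.5249 0.0066] 0.0003020077830697256 28
```

apply_moves(steps=[[0.1,0.8,2,-0.01],[0.2,1.66,4,-0.01],[0.2,1.66,5.5,-0.01],[0.2,1.66,6.8,-0.01],[0.2,1.66,7.7,-0.01],[0.2,1.66,8.2,-0.01],[0.2,1.66,8.5,-0.01],[0.2,1.66,8.5,-0.01],[0.2,1.66,8.5,-0.01],[0.2,1.66,8.5,-0.01]])

```text
clock: 11.98
position: [0.4933, 0.0052, 0.2355]
tool_rot: [3.141, -0.0, 1.619]
force: [-0.4, -0.5, -1.9]
grip_width: 0.0212
```

apply_moves(steps=[[0,0.5,0,0],[0,1,0,0],[0,1.5,0,0],[0,2,0,0],[0,2.5,0,0],[0,2.9,0,0],[0,3.2,0,0],[0,3.2,0,0],[0,3.2,0,0],[0,3.2,0,0]])

```text
clock: 12.82
position: [0.5247, 0.0066, 0.2349]
tool_rot: [-3.141, 0.0, 1.619]
force: [-0.2, 0.3, -1.7]
grip_width: 0.0207
```

```bash
python3 - <<'E'
from h import *
s=telemetry.observe(); print(s['clock'],s['position'],s['tool_rot'],s['force'],s['grip_width'])
a,K1,C1=grab('scene');b,K2,C2=grab('side')
p1=proj(K1,C1,[.525,.006,.13]).astype(int);p2=proj(K2,C2,[.525,.006,.13]).astype(int)
f=lambda im,p:cv2.resize(im[p[1]-60:p[1]+40,p[0]-50:p[0]+50],(400,400),interpolation=cv2.INTER_CUBIC)
cv2.imwrite('pics/hook1.png',np.hstack([f(a,p1),f(b,p2)])[:,:,::-1])
E
```

```text
12.8167 [0.5247 0.0066 0.2349] [-3.1413  0.      1.6186] [-0.2138  0.3134 -1.7354] 0.02074460229059163
```

View pics/hook1.png

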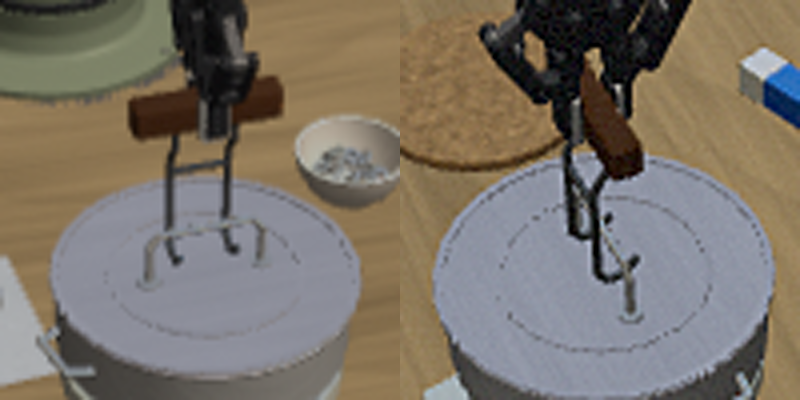

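Both hooks are under the bar, with their tips past it and centred. I'll lift slowly.

apply_moves(steps=[[0,0,-0.5,0],[0,0,-0.9,0],[0,0,-1.2,0],[0,0,-1.4,0],[0,0,-1.6,0],[0,0,-1.8,0],[0,0,-2.0,0],[0,0,-2.2,0],[0,0,-2.5,0],[0,0,-2.8,0]])

```text
clock: 13.75
position: [0.5248, 0.0067, 0.263]
tool_rot: [-3.141, 0.0, 1.619]
force: [0.3, 1.0, -5.0]
grip_width: 0.0205
```

apply_moves(steps=[[0,0,-0.4,0],[0,0,-0.9,0],[0,0,-1.5,0],[0,0,-2.1,0],[0,0,-2.8,0],[0,0,-3.4,0],[0,0,-4.0,0],[0,0,-4.4,0],[0,0,-4.7,0],[0,0,-4.8,0]])

```text
clock: 14.58
position: [0.525, 0.0067, 0.3114]
tool_rot: [3.141, -0.0, 1.619]
force: [-0.5, -0.2, -5.9]
grip_width: 0.0209
```

```bash
python3 - <<'E'
from h import *
s=telemetry.observe(); print(s['clock'],s['position'],s['tool_rot'],s['force'],s['moment'],s['grip_width'])
a,K1,C1=grab('scene');b,K2,C2=grab('side')
for c,K,C in(('scene',K1,C1),('side',K2,C2)):
    d=cams.pinpoint(c,'lid_bar'); print(c,[(x['score'],x['uv']) for x in d[:2]], proj(K,C,np.array(s['position'])-[0,0,.106]))
    d=cams.pinpoint(c,'trivet'); print(c,[(x['score'],x['uv'],at_z(K,C,x['uv'],0)) for x in d[:2]])
# cork mask: top ellipse centre
for im,K,C,n in((a,K1,C1,'scene'),(b,K2,C2,'side')):
    h=cv2.cvtColor(im,cv2.COLOR_RGB2HSV); p=proj(K,C,[.54,.33,.012]).astype(int); print(n,p,h[p[1],p[0]],h[p[1]+40,p[0]+20])
cv2.imwrite('pics/lift1.png',np.hstack([a[100:300,150:450],b[100:300,120:420]])[:,:,::-1])
E
```

```text
14.5833 [0.525  0.0067 0.3114] [ 3.1411 -0.0001  1.6187] [-0.4747 -0.1606 -5.9184] [-0.0214  0.0035 -0.0333] 0.020946802719647394
scene [(0.56, [284.0, 174.3])] [285.8966 175.926 ]
scene [(0.9, [384.1, 214.3], array([0.5345, 0.339 , 0.    ]))]
side [(0.63, [255.0, 182.5]), (0.38, [267.2, 307.5])] [252.8548 183.162 ]
side [(0.76, [223.3, 166.1], array([0.5315, 0.3293, 0.    ])), (0.19, [253.4, 181.7], array([0.5967, 0.2198, 0.    ]))]
scene [382 212] [ 17 125 133] [ 18 105 143]
side [225 162] [ 17 119 143] [110  36 164]
```

View pics/lift1.png

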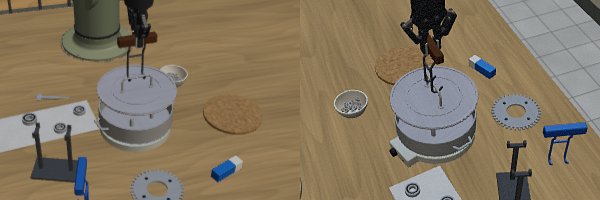

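The lid hangs level above the pan, and the mat is free at scene (384,214) and side (224,166). I'll fit the mat's circle in both fixed views and in a wrist view on the way.

apply_moves(steps=[[0.3,0,0,0],[1,0,0,0],[2.2,0,0,0],[4,0,0,0],[6,0,0,0],[8,0,0,0],[10,0,0,0],[11.5,0,0,0],[12.5,0,0,0],[13,0,0,0]])

```text
clock: 15.72
position: [0.5183, 0.1388, 0.3108]
tool_rot: [-3.141, -0.0, 1.621]
force: [-0.6, 0.6, -5.9]
grip_width: 0.0211
```

```bash
cat > mat.py <<'E'
from h import *
s=telemetry.observe(); print(s['clock'],s['position'],s['force'])
for c in('scene','side','wrist'):
    im,K,C=grab(c,'mat_%s.png'%c)
    lab=cv2.GaussianBlur(cv2.cvtColor(im,cv2.COLOR_RGB2LAB),(0,0),1.5).astype(float)
    t=np.linspace(0,2*np.pi,180,endpoint=False)
    best=[]
    for x in np.arange(.515,.560,.0015):
        for y in np.arange(.31,.36,.0015):
            v=[]
            for r in(.091,.099):
                q=np.array([proj(K,C,[x+r*np.cos(a),y+r*np.sin(a),.012]) for a in t[::3]])
                ok=(q[:,0]>1)&(q[:,0]<557)&(q[:,1]>1)&(q[:,1]<417)
                val=cv2.remap(lab.astype(np.float32),q[:,0].astype(np.float32).reshape(-1,1),q[:,1].astype(np.float32).reshape(-1,1),cv2.INTER_LINEAR)[:,0]
                v.append((val,ok))
            ok=v[0][1]&v[1][1]
            g=np.linalg.norm(v[0][0]-v[1][0],axis=1)[ok]
            best.append((np.median(g) if ok.sum()>15 else 0,x,y,ok.sum()))
    best.sort(reverse=True); print(c,np.round(best[:4],4).tolist())
E
python3 mat.py
```

```text
15.7167 [0.5183 0.1388 0.3108] [-0.5697  0.5971 -5.95  ]
scene [[7.9869, 0.545, 0.3205, 60.0], [7.9219, 0.5495, 0.319, 60.0], [7.9071, 0.5435, 0.322, 60.0], [7.7941, 0.545, 0.319, 60.0]]
side [[6.8028, 0.527, 0.3385, 60.0], [6.5552, 0.5255, 0.3355, 60.0], [6.4166, 0.5255, 0.334, 60.0], [6.3821, 0.524, 0.3325, 60.0]]
wrist [[9.9106, 0.5345, 0.358, 26.0], [9.4397, 0.5345, 0.3565, 26.0], [9.0308, 0.533, 0.3295, 32.0], [8.8574, 0.5255, 0.3535, 28.0]]
```

View pics/mat_wrist.png

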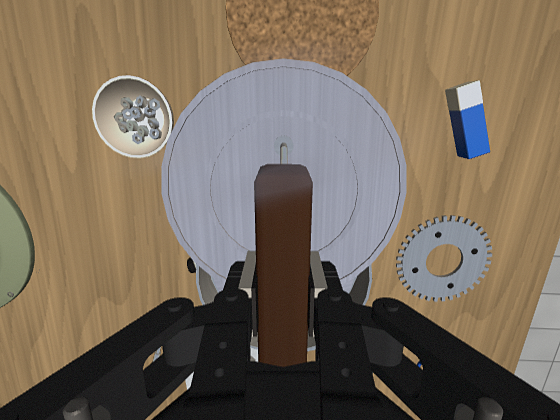

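The wrist view shows the mat's near half, with its edge running (226,10), (240,48) on the left and (378,8), (366,48) on the right. The lid hides the rest.

```bash
python3 - <<'E'
from h import *
from scipy.optimize import least_squares
im,K,C=grab('wrist')
g=cv2.GaussianBlur(cv2.cvtColor(im,cv2.COLOR_RGB2LAB),(0,0),1.5).astype(float)
L=[]
for v in range(2,58,4):
    row=g[v]
    for lo,hi in((215,262),(345,392)):
        d=[np.linalg.norm(row[u-5:u-1].mean(0)-row[u+1:u+5].mean(0)) for u in range(lo,hi)]
        u=lo+int(np.argmax(d)); L.append((u,v,max(d)))
print([(a,b,round(c)) for a,b,c in L])
P=np.array([at_z(K,C,(u,v),.012)[:2] for u,v,_ in L])
f=least_squares(lambda p:np.hypot(*(P-p).T)-.095,[.537,.334],loss='soft_l1',f_scale=.001); print(f.x,np.round(f.fun*1000,1))
f=least_squares(lambda p:np.hypot(*(P-p[:2]).T)-p[2],[.537,.334,.095],loss='soft_l1',f_scale=.001); print(f.x)
s=telemetry.observe(); print(s['position']); mv([f.x[0],f.x[1],.31])
E
```

```text
[(230, 2, 15), (378, 2, 19), (253, 6, 20), (379, 6, 18), (223, 10, 22), (345, 10, 19), (232, 14, 30), (379, 14, 13), (233, 18, 16), (377, 18, 21), (247, 22, 21), (345, 22, 28), (248, 26, 23), (368, 26, 12), (227, 30, 16), (360, 30, 30), (228, 34, 17), (375, 34, 13), (247, 38, 15), (346, 38, 12), (244, 42, 15), (371, 42, 21), (232, 46, 15), (369, 46, 22), (235, 50, 25), (369, 50, 8), (237, 54, 20), (367, 54, 19)]
[0.5319 0.3307] [ -6.8  -1.7 -35.   -0.4   1.9 -41.9  -8.8   0.5  -9.4  -1.3 -25.8 -39.3
 -25.8 -10.2   0.9 -18.4   1.1   1.2 -19.6 -30.5 -14.1   0.2   1.8   0.1
   0.6   2.5   0.9   2.8]
[0.5342 0.3135 0.0887]
[0.5188 0.1358 0.311 ]
shift cm [17.68  2.38  0.09] turn 0 world yaw now 1.618
```

apply_moves(steps=[[0.5,0.1,0,0],[1.5,0.2,0,0],[3.5,0.4,0,0],[6,0.8,0,0],[9,1.1,0,0],[12,1.5,0,0],[15,1.8,0,0],[17.5,2.1,0,0],[18.9,2.3,0,0],[19.5,2.36,0,0]])

```text
clock: 16.75
position: [0.5323, 0.3355, 0.3103]
tool_rot: [-3.141, -0.0, 1.621]
force: [-0.2, 0.2, -5.3]
grip_width: 0.0208
```

apply_moves(steps=[[0,0,0.3,0],[0,0,1,0],[0,0,2,0],[0,0,3.5,0],[0,0,5,0],[0,0,6.8,0],[0,0,8.5,0],[0,0,10,0],[0,0,11,0],[0,0,11.5,0]])

```text
clock: 17.58
position: [0.5325, 0.3312, 0.1942]
tool_rot: [-3.14, 0.001, 1.618]
force: [0.7, -0.5, -5.3]
grip_width: 0.0207
```

```bash
python3 - <<'E'
from h import *
s=telemetry.observe(); print(s['clock'],s['position'],s['tool_rot'],s['force'])
for c in('scene','side'):
    im,K,C=grab(c,'set_%s.png'%c)
    for n in('lid','lid_bar'):
        print(c,n,[(round(x['score'],2),x['uv']) for x in cams.pinpoint(c,n)[:2]],proj(K,C,np.array(s['position'])-[0,0,.159 if n=='lid' else .106]))
mv([.533,.3315,.171])
E
```

```text
17.5833 [0.5325 0.3312 0.1942] [-3.14    0.0014  1.6176] [ 0.6821 -0.48   -5.3281]
scene lid [(0.58, [384.3, 206.2])] [383.2024 205.9328]
scene lid_bar [(0.92, [384.5, 194.3])] [385.6536 192.8903]
side lid [(0.78, [220.4, 159.0])] [222.4286 157.5077]
side lid_bar [(0.86, [218.4, 144.9]), (0.59, [255.1, 341.3])] [220.8725 144.6913]
shift cm [-0.11 -0.04  2.58] turn 0 world yaw now 1.619
```

apply_moves(steps=[[0,0,0.5,0],[0,0,1.0,0],[0,0,1.4,0],[0,0,1.7,0],[0,0,1.9,0],[0,0,2.05,0],[0,0,2.2,0],[0,0,2.3,0],[0,0,2.4,0],[0,0,2.5,0]])

```text
clock: 18.72
position: [0.533, 0.3325, 0.171]
tool_rot: [3.141, -0.0, 1.619]
force: [0.3, 0.1, -1.2]
grip_width: 0.0209
```

apply_moves(steps=[[0,0,0.1,0],[0,0,0.2,0],[0,0,0.3,0],[0,0,0.5,0],[0,0,0.7,0],[0,0,0.9,0],[0,0,1.1,0],[0,0,1.3,0],[0,0,1.5,0],[0,0,1.6,0]])

```text
clock: 19.55
position: [0.5329, 0.3324, 0.1546]
tool_rot: [-3.141, 0.0, 1.619]
force: [-0.6, 0.8, -2.2]
grip_width: 0.0207
```

```bash
python3 - <<'E'
from h import *
s=telemetry.observe(); print(s['clock'],s['position'],s['tool_rot'],s['force'])
a,K1,C1=grab('scene');b,K2,C2=grab('side')
p1=proj(K1,C1,[.533,.3315,.05]).astype(int);p2=proj(K2,C2,[.533,.3315,.05]).astype(int)
f=lambda im,p:cv2.resize(im[p[1]-60:p[1]+40,p[0]-50:p[0]+50],(400,400),interpolation=cv2.INTER_CUBIC)
cv2.imwrite('pics/set1.png',np.hstack([f(a,p1),f(b,p2)])[:,:,::-1])
E
```

```text
19.55 [0.5329 0.3324 0.1546] [-3.1414  0.0002  1.6188] [-0.5976  0.7751 -2.1736]
```

View pics/set1.png

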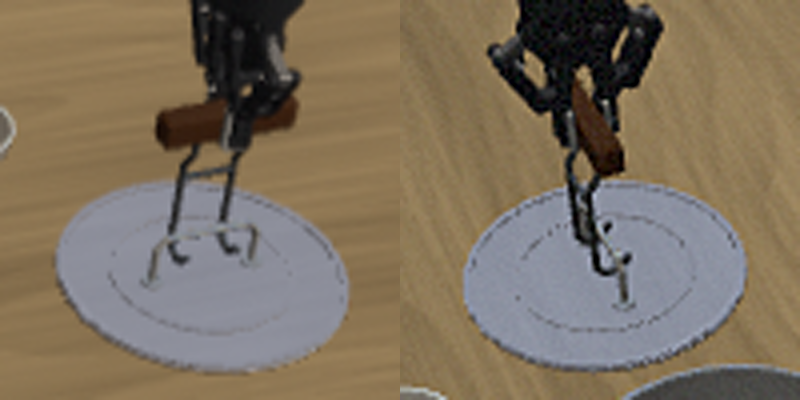

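The lid lies flat on the mat with the hooks free below the bar. I'll back out, go up, and return the lifter to its rest.

apply_moves(steps=[[0,-0.5,0,0],[0,-1.1,0,0],[0,-1.8,0,0],[0,-2.5,0,0],[0,-3.2,0,0],[0,-3.5,0,0],[0,-3.5,0,0],[0,-3.5,-2,0],[0,-3.5,-5,0],[0,-3.5,-9,0]])

```text
clock: 20.48
position: [0.4972, 0.3301, 0.2442]
tool_rot: [-3.139, 0.003, 1.619]
force: [0.2, 1.2, -1.7]
grip_width: 0.0212
```

apply_moves(steps=[[-2,0.4,-3,0],[-6,1.2,-6,0.05],[-10,2,-6.5,0.1],[-14,2.8,-6.5,0.15],[-18,3.6,-6.5,0.2],[-22,4.4,-6.5,0.25],[-26,5.2,-6.5,0.3],[-30,6,-6.5,0.35],[-34,6.8,-6.5,0.4],[-38,7.6,-6.5,0.4]])

```text
clock: 21.32
position: [0.5921, -0.0461, 0.3102]
tool_rot: [3.141, -0.0, 1.215]
force: [0.8, 0.4, -1.8]
grip_width: 0.0207
```

```bash
python3 - <<'E'
from h import *
s=telemetry.observe(); print(s['clock'],s['position'],s['tool_rot'],s['force'])
mv([.6425,-.2549,.305],1.218)
E
```

```text
21.3167 [ 0.5921 -0.0461  0.3102] [ 3.1411 -0.0002  1.2154] [ 0.7596  0.414  -1.8176]
shift cm [-17.82  11.99   0.53] turn -0.003 world yaw now 1.215
```

apply_moves(steps=[[-3,2,0.5,0],[-6,4,0.5,0],[-9,6,0.5,0],[-12,8,0.5,0],[-15,10.1,0.5,0],[-17,11.4,0.5,0],[-17.8,12,0.5,-0.003],[-17.8,12,0.5,-0.003],[-17.8,12,0.5,-0.003],[-17.8,12,0.5,-0.003]])

```text
clock: 22.15
position: [0.6433, -0.251, 0.3049]
tool_rot: [-3.141, -0.001, 1.223]
force: [0.4, -0.2, -1.7]
grip_width: 0.0209
```

```bash
python3 - <<'E'
from h import *
s=telemetry.observe(); print(s['clock'],s['position'],s['tool_rot'],s['force'])
mv([.6427,-.2548,.147],1.218)
E
```

```text
22.15 [ 0.6433 -0.251   0.3049] [-3.1414 -0.0007  1.223 ] [ 0.3817 -0.166  -1.6533]
shift cm [-0.39  0.08 15.79] turn 0.005 world yaw now 1.223
```

apply_moves(steps=[[0,0,0,0],[0,0,0,0],[0,0,0.5,0],[0,0,1.5,0],[0,0,3,0],[0,0,4.5,0],[0,0,5,0],[0,0,5,0],[0,0,5,0],[0,0,5,0]])

```text
clock: 22.98
position: [0.6433, -0.2526, 0.2557]
tool_rot: [3.141, 0.0, 1.222]
force: [-1.6, 0.3, -1.1]
grip_width: 0.0208
```

```bash
python3 - <<'E'
from h import *
s=telemetry.observe(); print(s['clock'],s['position'],s['tool_rot'],s['force'])
mv([.6427,-.2548,.147],1.218)
E
```

```text
22.9833 [ 0.6433 -0.2526  0.2557] [3.1406 0.0001 1.2217] [-1.641   0.3023 -1.1315]
shift cm [-0.22  0.01 10.87] turn 0.004 world yaw now 1.222
```

apply_moves(steps=[[-0.2,0,1,0.004],[-0.2,0,3,0.004],[-0.2,0,5,0.004],[-0.2,0,7,0.004],[-0.2,0,8.5,0.004],[-0.2,0,9.6,0.004],[-0.2,0,10.2,0.004],[-0.2,0,10.6,0.004],[-0.2,0,10.8,0.004],[-0.2,0,10.9,0.004]])

```text
clock: 23.82
position: [0.6427, -0.2545, 0.1463]
tool_rot: [3.141, 0.0, 1.218]
force: [-0.4, -0.5, -1.4]
grip_width: 0.0211
```

```bash
python3 - <<'E'
from h import *
s=telemetry.observe(); print(s['clock'],s['position'],s['tool_rot'],s['force'])
mv([.6427,-.2548,.147],1.218)
E
```

```text
23.8167 [ 0.6427 -0.2545  0.1463] [3.1408 0.     1.2177] [-0.4357 -0.4938 -1.412 ]
shift cm [-0.03  0.02 -0.07] turn -0.0 world yaw now 1.218
```

apply_moves(steps=[[0,0,0.1,0],[0,0,0.1,0],[0,0,0.1,0],[0,0,0.1,0],[0,0,0.1,0],[0,0,0.1,0],[0,0,-0.5,0],[0,0,-3,0],[0,0,-6,0],[0,0,-10,0]], claw=0)

```text
clock: 24.65
position: [0.6414, -0.2539, 0.2457]
tool_rot: [-3.138, 0.0, 1.218]
force: [0.2, 0.4, -0.0]
grip_width: 0.0854
```

apply_moves(steps=[[1,-2,-3,0],[3.5,-5.5,-6,0],[6.5,-10,-10,0],[9,-14,-13,0],[11.5,-17.5,-15.5,0],[12.4,-19.8,-15.5,0],[12.4,-19.8,-15.5,0],[12.4,-19.8,-15.5,0],[12.4,-19.8,-15.5,0],[12.4,-19.8,-15.5,0]])

```text
clock: 25.48
position: [0.4996, -0.0697, 0.4013]
tool_rot: [3.141, -0.0, 1.218]
force: [0.9, -0.4, -0.9]
grip_width: 0.0854
```

```bash
python3 c.py w5.png lifter:.163 bearing0:0 bearing2:0 post0:.089 post1:.089 warmer:0
```

```text
25.4833 [ 0.4996 -0.0697  0.4013] [ 3.1409 -0.0004  1.2179] [-0.4524  0.1983  0.5768  1.6813 -0.1122  1.2944 -0.2069] [ 0.9414 -0.387  -0.8982]
lifter [(0.91, [428.7, 266.7], [0.6402, -0.2561]), (0.87, [522.6, 191.7], [0.7727, -0.194])]
bearing0 [(0.96, [253.5, 277.1], [0.3655, -0.2703]), (0.88, [295.1, 238.6], [0.4682, -0.2221]), (0.79, [243.9, 214.3], [0.3967, -0.1449])]
bearing2 [(0.96, [253.5, 277.1], [0.3655, -0.2703]), (0.88, [295.1, 238.6], [0.4682, -0.2221]), (0.79, [243.9, 214.3], [0.3967, -0.1449])]
post0 [(0.81, [243.2, 98.9], [0.4796, 0.0331]), (0.74, [286.9, 65.4], [0.55, 0.052]), (0.61, [315.5, 113.5], [0.5664, -0.0192]), (0.57, [273.3, 144.2], [0.4967, -0.0382])]
post1 [(0.81, [243.2, 98.9], [0.4796, 0.0331]), (0.74, [286.9, 65.4], [0.55, 0.052]), (0.61, [315.5, 113.5], [0.5664, -0.0192]), (0.57, [273.3, 144.2], [0.4967, -0.0382])]
warmer [(0.59, [280.6, 108.6], [0.523, 0.0042])]
```

View pics/w5.png

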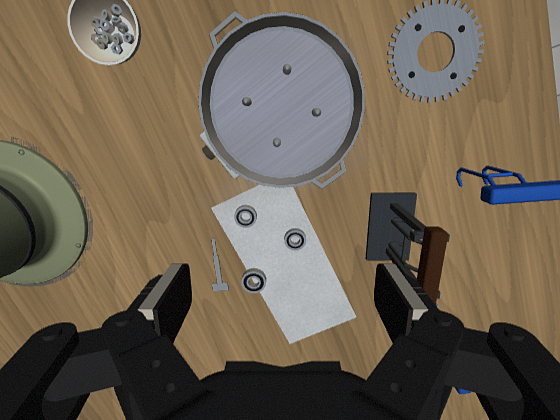

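The pan is open and shows four posts at (287,69), (247,101), (317,112) and (277,142). The lifter is back in its rest. The large bearing has been knocked from (0.400,-0.312) to (0.366,-0.270), now at pixel (254,281) on the paper's edge. The small ones are at (295,238) and (245,216). I'll hover over the small bearing at (0.468,-0.222) first.

```bash
python3 - <<'E'
from h import *
mv([.468,-.222,.12],1.04)
P=np.array([[.4796,.0331],[.55,.052],[.5664,-.0192],[.4967,-.0382]]); c=P.mean(0); print(c,np.hypot(*(P-c).T),[ (np.arctan2(*(p-c)[::-1])-i*-np.pi/2)for i,p in enumerate(P)])
E
```

```text
shift cm [-15.33   2.33  28.07] turn 0.177 world yaw now 1.217
[0.5232 0.0069] [0.0508 0.0525 0.0505 0.0523] [np.float64(2.600667080487919), np.float64(2.604769672061017), np.float64(2.5979473580565875), np.float64(2.6110072896546903)]
```

apply_moves(steps=[[-2,0.4,3,0.05],[-5,0.8,6,0.1],[-8,1.2,9,0.177],[-11,1.6,12,0.177],[-13,2,15.5,0.177],[-15.3,2.3,19,0.177],[-15.3,2.3,23,0.177],[-15.3,2.3,26,0.177],[-15.3,2.3,28,0.177],[-15.3,2.3,28,0.177]], claw=0.25)

```text
clock: 26.67
position: [0.4662, -0.2207, 0.1173]
tool_rot: [-3.136, 0.002, 1.04]
force: [-0.2, -0.0, -0.2]
grip_width: 0.0639
```

```bash
cat > br.py <<'E'
from h import *
import sys
# bearing centre: fit of circle (outer) on its top plane; args: save, x,y guess, diameter, height, [yaw]
x0,y0,D,H=map(float,sys.argv[2:6])
s=telemetry.observe(); print(s['clock'],s['position'],s['tool_rot'][2],'w',s['grip_width'],'f',s['force'])
im,K,C=grab('wrist',sys.argv[1])
g=cv2.GaussianBlur(cv2.cvtColor(im,cv2.COLOR_RGB2GRAY),(0,0),1).astype(np.float32)
t=np.linspace(0,2*np.pi,72,endpoint=False)
def score(x,y,r,z):
    v=[]
    for rr in(r-.0015,r+.0015):
        P=np.c_[x+rr*np.cos(t),y+rr*np.sin(t),np.full(72,z)]
        c=(P-C[:3,3])@C[:3,:3]; q=(c@K.T); q=(q[:,:2]/q[:,2:]).astype(np.float32)
        v.append(cv2.remap(g,q[:,:1],q[:,1:],cv2.INTER_LINEAR)[:,0])
    return np.median(v[1]-v[0])
for D in ([D] if D>0 else [.040,.047]):
    h=.012 if D<.043 else .014; z=H+h
    best=max((score(x0+dx,y0+dy,D/2-.0005,z),x0+dx,y0+dy) for dx in np.arange(-.016,.0161,.002) for dy in np.arange(-.016,.0161,.002))
    best=max((score(best[1]+dx,best[2]+dy,D/2-.0005,z),best[1]+dx,best[2]+dy) for dx in np.arange(-.002,.0021,.0005) for dy in np.arange(-.002,.0021,.0005))
    print('D',D,np.round(best,4),'px',proj(K,C,[best[1],best[2],z]))
d=cams.pinpoint('wrist','bearing0'); print([(round(e['score'],2),np.round(e['uv']).tolist(),at_z(K,C,e['uv'],H)[:2]) for e in d[:3]])
E
python3 br.py b1.png .468 -.222 0 0
```

```text
26.6667 [ 0.4662 -0.2207  0.1173] 1.0399654105481702 w 0.06385785254117197 f [-0.2437 -0.034  -0.1627]
D 0.04 [43.6074  0.4695 -0.217 ] px [285.1426 198.8696]
D 0.047 [10.2412  0.4705 -0.219 ] px [287.4494 200.9816]
[(0.88, [221.0, 297.0], array([ 0.367 , -0.2728])), (0.66, [285.0, 197.0], array([ 0.4686, -0.2182])), (0.6, [168.0, 167.0], array([ 0.3973, -0.1472]))]
```

View pics/b1.png

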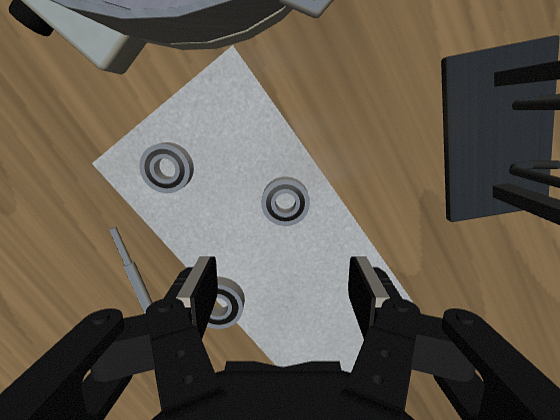

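A small bearing at (285,201) sits between the jaws at (0.4695,-0.217); the other small one is at (166,167) and the large one at (224,303). I'll descend on the nearest.

```bash
python3 - <<'E'
from h import *
s=telemetry.observe(); print(s['position'],s['tool_rot'])
mv([.4695,-.217,.002],1.04)
E
```

```text
[ 0.468  -0.2215  0.1211] [-3.1408  0.0006  1.04  ]
shift cm [ 0.48 -0.09 11.91] turn -0.0 world yaw now 1.04
```

apply_moves(steps=[[0.5,-0.1,2,0],[0.5,-0.1,4.5,0],[0.5,-0.1,7,0],[0.5,-0.1,9,0],[0.5,-0.1,10.5,0],[0.5,-0.1,11.2,0],[0.5,-0.1,11.6,0],[0.5,-0.1,11.8,0],[0.5,-0.1,11.9,0],[0.5,-0.1,11.9,0]])

```text
clock: 27.6
position: [0.4704, -0.2163, 0.0028]
tool_rot: [3.14, -0.0, 1.041]
force: [-0.7, -0.0, -0.1]
grip_width: 0.0641
```

```bash
python3 - <<'E'
from h import *
s=telemetry.observe(); print(s['position'],s['tool_rot'],s['force'])
mv([.4695,-.217,.002],1.04)
E
python3 br.py b2.png .4695 -.217 .040 0
```

```text
[ 0.4704 -0.2163  0.0028] [ 3.1403 -0.0003  1.0409] [-0.7415 -0.0433 -0.1393]
shift cm [-0.1  -0.04  0.08] turn 0.001 world yaw now 1.041
27.6 [ 0.4704 -0.2163  0.0028] 1.0409009320258968 w 0.06406547527812782 f [-0.7415 -0.0433 -0.1393]
D 0.04 [74.4941  0.47   -0.216 ] px [282.7294 273.6699]
[(0.74, [84.0, 219.0], array([ 0.3979, -0.1467])), (0.67, [287.0, 271.0], array([ 0.4691, -0.2215]))]
```

apply_moves(steps=[[0,0,0,0],[0,0,0,0],[0,0,0,0],[0,0,0,0],[0,0,0,0],[0,0,0,0],[0,0,0,0],[0,0,0,0],[0,0,0,0],[0,0,0,0]], claw=1, force=50)

```text
clock: 28.53
position: [0.47, -0.2162, 0.0026]
tool_rot: [3.141, -0.0, 1.041]
force: [-3.4, 1.4, 15.7]
grip_width: 0.0372
```

apply_moves(steps=[[0,0,-1,0],[0,0,-3,0],[0,0,-6,0],[0,0,-9,0],[0,0,-12,0],[0,0,-15,0],[0,0,-17,0],[0,0,-17.5,0],[0,0,-17.5,0],[0,0,-17.5,0]])

```text
clock: 29.37
position: [0.4696, -0.2158, 0.1765]
tool_rot: [-3.141, -0.0, 1.041]
force: [-0.7, 0.0, -1.6]
grip_width: 0.037
```

```bash
python3 - <<'E'
from h import *
s=telemetry.observe(); print(s['position'],s['tool_rot'],s['force'],s['grip_width'])
mv([.4967,-.0382,.18],1.04)
E
```

```text
[ 0.4696 -0.2158  0.1765] [-3.1412 -0.0002  1.0411] [-0.6599  0.0137 -1.583 ] 0.036967595478425715
shift cm [16.7  -6.64 -0.34] turn 0.001 world yaw now 1.041
```

apply_moves(steps=[[2,-0.8,0,0],[5,-2,0,0],[8,-3.2,0,0],[11,-4.4,0,0],[14,-5.6,0,0],[16,-6.4,0,0],[16.7,-6.6,-0.3,0],[16.7,-6.6,-0.3,0],[16.7,-6.6,-0.3,0],[16.7,-6.6,-0.3,0]])

```text
clock: 30.2
position: [0.4968, -0.0402, 0.1795]
tool_rot: [-3.141, 0.001, 1.039]
force: [-0.6, 0.2, -0.3]
grip_width: 0.0372
```

```bash
cat > po.py <<'E'
from h import *
import sys
s=telemetry.observe(); p=np.array(s['position']); print(s['clock'],p,s['tool_rot'],'w',s['grip_width'],'f',s['force'])
im,K,C=grab('wrist',sys.argv[1])
print('posts',[(round(d['score'],2),np.round(d['uv'],1).tolist(),at_z(K,C,d['uv'],.089)[:2].round(4).tolist()) for d in cams.pinpoint('wrist','post0')[:5] if d['score']>.2])
# held bearing: bore/top circle on its own top plane
zt=p[2]+float(sys.argv[2])
d=cams.pinpoint('wrist','bearing0'); print('bearings',[(round(e['score'],2),np.round(e['uv']).tolist(),(at_z(K,C,e['uv'],p[2]-.0026)-p)[:2].round(4).tolist()) for e in d[:4]])
np.savez('pics/'+sys.argv[1][:-4]+'.npz',K=K,C=C)
E
python3 po.py p1.png .009
```

```text
30.2 [ 0.4968 -0.0402  0.1795] [-3.1412  0.001   1.0391] w 0.03715605439673309 f [-0.6396  0.1913 -0.3451]
posts [(0.94, [351.1, 135.8], [0.5678, -0.0162]), (0.91, [280.0, 65.1], [0.5473, 0.0504]), (0.69, [286.1, 206.1], [0.5004, -0.0384]), (0.68, [215.7, 139.0], [0.4819, 0.0316])]
bearings [(0.84, [282.0, 267.0], [-0.0023, -0.0018]), (0.56, [257.0, 300.0], [-0.0235, -0.0119])]
```

View pics/p1.png

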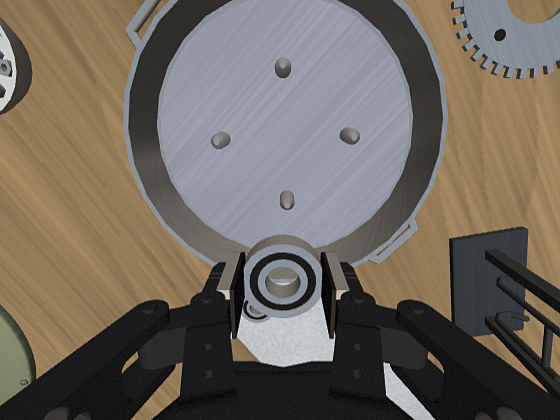

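The held bearing is at (283,280) in the jaws. The posts are at (283,67), (221,140), (350,135) and (287,200). I'll fit the post silhouettes to get their axes to about a millimetre.

```bash
cat > fp.py <<'E'
from h import *
import sys
im=cv2.imread('pics/'+sys.argv[1]+'.png'); d=np.load('pics/'+sys.argv[1]+'.npz');K,C=d['K'],d['C']
from scipy.optimize import minimize
g=cv2.cvtColor(im,cv2.COLOR_BGR2LAB).astype(float); S=4
def hull(x,y):
    t=np.linspace(0,2*np.pi,24); P=[]
    for r,z in((.006,.062),(.006,.081),(.002,.089)): P+= [proj(K,C,[x+r*np.cos(a),y+r*np.sin(a),z]) for a in t]
    return cv2.convexHull(np.float32(P))
out=[]
for x0,y0 in([.4819,.0320],[.549,.0510],[.5672,-.0177],[.4985,-.0383]):
    u,v=proj(K,C,[x0,y0,.075]).astype(int); w=26
    if u-w<0 or v-w<0: print('out',x0,y0); continue
    p=g[v-w:v+w,u-w:u+w]; med=np.median(p.reshape(-1,3),0)
    m=(np.linalg.norm(p-med,axis=2)>22).astype(np.uint8); 
    m=cv2.resize(m,None,fx=S,fy=S,interpolation=cv2.INTER_NEAREST)
    def iou(q):
        h=np.zeros_like(m); c=((hull(*q)-[u-w,v-w]+.5)*S-.5); cv2.fillPoly(h,[np.int32(np.round(c))],1)
        return (h&m).sum()/max(1,(h|m).sum())
    b=max((iou((x0+a,y0+c)),x0+a,y0+c) for a in np.arange(-.006,.0061,.001) for c in np.arange(-.006,.0061,.001))
    b=max((iou((b[1]+a,b[2]+c)),b[1]+a,b[2]+c) for a in np.arange(-.001,.0011,.00025) for c in np.arange(-.001,.0011,.00025))
    print(np.round(b,4)); out.append(b[1:])
o=np.array(out); c=o.mean(0); 
if len(o)==4:
    a=np.unwrap([np.arctan2(*(q-c)[::-1])+i*np.pi/2 for i,q in enumerate(o)]); print('centre',c,'r',np.hypot(*(o-c).T),'ang',a,a.mean())
    print('fitted posts',[(c+.05*np.array([np.cos(a.mean()-i*np.pi/2),np.sin(a.mean()-i*np.pi/2)])).round(4).tolist() for i in range(4)])
# held bearing: outer top ellipse fit from image given
E
python3 fp.py p1
python3 - <<'E'
import sys; sys.path.insert(0,'.')
from h import *
# held bearing's top circle relative to TCP
im=cv2.imread('pics/p1.png'); d=np.load('pics/p1.npz');K,C=d['K'],d['C']
g=cv2.GaussianBlur(cv2.cvtColor(im,cv2.COLOR_BGR2GRAY),(0,0),1).astype(np.float32)
p=np.array([.4968,-.0402,.1795]); t=np.linspace(0,2*np.pi,72,endpoint=False)
def sc(x,y,r,z):
    v=[]
    for rr in(r-.001,r+.001):
        P=np.c_[p[0]+x+rr*np.cos(t),p[1]+y+rr*np.sin(t),np.full(72,p[2]+z)]
        c=(P-C[:3,3])@C[:3,:3]; q=c@K.T; q=(q[:,:2]/q[:,2:]).astype(np.float32)
        v.append(cv2.remap(g,q[:,:1],q[:,1:],cv2.INTER_LINEAR)[:,0])
    return abs(np.median(v[1]-v[0]))
A=np.arange(-.006,.0061,.0005)
for z in(.005,.008,.0094,.011,.014): print(z,np.round(max((sc(x,y,.0085,z),x,y) for x in A for y in A),4))
E
```

```text
[0.7755 0.4812 0.0295]
[0.759  0.5488 0.0495]
[ 0.7839  0.569  -0.0182]
[ 0.7824  0.5012 -0.0383]
centre [0.525  0.0056] r [0.05   0.0499 0.05   0.0499] ang [2.6432 2.6459 2.6446 2.6455] 2.6448034829030056
fitted posts [[0.4811, 0.0295], [0.5489, 0.0496], [0.569, -0.0182], [0.5012, -0.0383]]
0.005 [39.5566 -0.003  -0.0005]
0.008 [35.8516 -0.0025  0.001 ]
0.0094 [37.3564 -0.0025  0.0015]
0.011 [35.2471 -0.0025 -0.0025]
0.014 [35.4888 -0.0015 -0.001 ]
```

```bash
python3 - <<'E'
from h import *
s=telemetry.observe(); print(s['position'],s['tool_rot'])
mv([.5012,-.0383,.105],1.04)
E
```

```text
[ 0.4971 -0.0399  0.1798] [-3.1415  0.0004  1.039 ]
shift cm [0.35 0.27 7.48] turn -0.001 world yaw now 1.039
```

apply_moves(steps=[[0.35,0.27,0,0],[0.35,0.27,1,0],[0.35,0.27,2.5,0],[0.35,0.27,4,0],[0.35,0.27,5.5,0],[0.35,0.27,6.5,0],[0.35,0.27,7.2,0],[0.35,0.27,7.5,0],[0.35,0.27,7.5,0],[0.35,0.27,7.5,0]])

```text
clock: 31.18
position: [0.5016, -0.0372, 0.1052]
tool_rot: [3.141, -0.0, 1.041]
force: [1.0, 0.4, 0.3]
grip_width: 0.0368
```

```bash
python3 - <<'E'
from h import *
s=telemetry.observe(); print(s['position'],s['tool_rot'],s['force'])
grab('wrist','p2.png')
mv([.5012,-.0383,.066],1.04)
E
```

```text
[ 0.5016 -0.0372  0.1052] [ 3.1412 -0.0002  1.0406] [0.9765 0.3908 0.2716]
shift cm [-0.13  0.01  3.94] turn 0.001 world yaw now 1.041
```

View pics/p2.png

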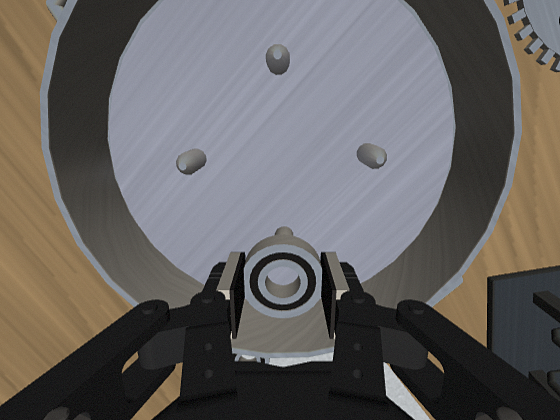

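The bearing at (283,281) is above its post, whose tip shows at (284,233). They line up across the jaws. I'll lower it with force checks.

apply_moves(steps=[[-0.1,0,0,0],[-0.1,0,0.4,0],[-0.1,0,0.8,0],[-0.1,0,1.2,0],[-0.1,0,1.6,0],[-0.1,0,2.0,0],[-0.1,0,2.4,0],[-0.1,0,2.7,0],[-0.1,0,2.9,0],[-0.1,0,3.0,0]])

```text
clock: 32.07
position: [0.5021, -0.0372, 0.0748]
tool_rot: [3.14, -0.002, 1.041]
force: [5.3, 6.4, 3.9]
grip_width: 0.0372
```

apply_moves(steps=[[0,0,0.2,0],[0,0,0.4,0],[0,0,0.6,0],[0,0,0.7,0],[0,0,0.8,0],[0,0,0.9,0],[0,0,0.9,0],[0,0,0.9,0],[0,0,0.9,0],[0,0,0.9,0]])

```text
clock: 32.9
position: [0.5022, -0.0371, 0.066]
tool_rot: [3.14, -0.002, 1.042]
force: [6.0, 5.1, 2.0]
grip_width: 0.0373
```

```bash
python3 - <<'E'
from h import *
s=telemetry.observe(); print(s['clock'],s['position'],s['tool_rot'],s['force'],s['moment'])
E
```

```text
32.9 [ 0.5022 -0.0371  0.066 ] [ 3.14   -0.0017  1.0416] [6.006  5.077  2.0085] [ 1.2422 -1.34   -0.0267]
```

apply_moves(steps=[[0.1,0,0,0],[0.2,0,0,0],[0.3,0,0,0],[0.3,0,0,0],[0.3,0,0,0],[0.3,0,0,0],[0.3,0,0.1,0],[0.3,0,0.1,0],[0.3,0,0.1,0],[0.3,0,0.1,0]])

```text
clock: 33.73
position: [0.5024, -0.0354, 0.0649]
tool_rot: [-3.142, 0.0, 1.041]
force: [-0.2, -0.2, -1.3]
grip_width: 0.0367
```

```bash
python3 - <<'E'
from h import *
s=telemetry.observe(); print(s['clock'],s['position'],s['tool_rot'],s['force'],s['moment'])
E
```

```text
33.7333 [ 0.5024 -0.0354  0.0649] [-3.1415  0.      1.0407] [-0.2144 -0.2341 -1.3327] [-0.0498 -0.0169  0.0234]
```

apply_moves(steps=[[0,0,0,0],[0,0,0,0],[0,0,0,0],[0,0,0,0],[0,0,0,0],[0,0,-1,0],[0,0,-3,0],[0,0,-6,0],[0,0,-9,0],[0,0,-10,0]], claw=0.35)

```text
clock: 34.57
position: [0.5035, -0.0358, 0.1689]
tool_rot: [3.139, -0.002, 1.04]
force: [0.2, -0.2, 1.4]
grip_width: 0.0554
```

apply_moves(steps=[[0,0,0,0],[0,0,0,0],[0,0,0,0],[0,0,0,0],[0,0,0,0],[0,0,0,0],[0,0,0,0],[0,0,0,0],[0,0,0,0],[0,0,0,0]])

```text
clock: 35.4
position: [0.5024, -0.0354, 0.1649]
tool_rot: [-3.142, 0.0, 1.041]
force: [-0.2, -0.3, -0.3]
grip_width: 0.0555
```

```bash
python3 br.py b3.png .503 -.036 .040 .062; python3 po.py p3.png 0; python3 fp.py p3; python3 - <<'E'
from h import *
mv([.3975,-.146,.12],1.04)
E
```

```text
35.4 [ 0.5024 -0.0354  0.1649] 1.0407042237712731 w 0.055464794389099334 f [-0.215  -0.283  -0.2839]
D 0.04 [32.8311  0.5015 -0.0355] px [282.3389 210.8067]
[(0.72, [489.0, 296.0], array([ 0.619 , -0.2009])), (0.63, [284.0, 213.0], array([ 0.4996, -0.0407]))]
35.5 [ 0.5024 -0.0354  0.1649] [3.1416 0.     1.0407] w 0.05539359081977836 f [ 0.4608 -0.0549 -0.4644]
posts [(0.98, [282.8, 218.6], [0.5012, -0.0367]), (0.77, [208.3, 151.4], [0.4816, 0.0315]), (0.69, [277.9, 70.4], [0.5492, 0.0517]), (0.64, [352.7, 151.2], [0.5676, -0.0186])]
bearings [(0.68, [251.0, 316.0], [-0.0315, -0.019]), (0.59, [285.0, 212.0], [0.0143, 0.0233])]
[0.7599 0.4809 0.0295]
[0.7807 0.5488 0.0495]
[ 0.7578  0.569  -0.0182]
[ 0.188   0.5    -0.0396]
centre [0.5247 0.0053] r [0.05   0.0503 0.0502 0.0512] ang [2.6366 2.6423 2.6536 2.6392] 2.6429136612589144
fitted posts [[0.4807, 0.0292], [0.5486, 0.0492], [0.5686, -0.0186], [0.5007, -0.0386]]
shift cm [-14.85  -3.46   4.49] turn 0.001 world yaw now 1.041
```

```bash
cat > zs.py <<'E'
from h import *
import sys
# height of a seated bearing: edge score against assumed height of its top plane
def zscan(im,K,C,x0,y0,D,zs):
    g=cv2.GaussianBlur(cv2.cvtColor(im,cv2.COLOR_RGB2GRAY),(0,0),.8).astype(np.float32); t=np.linspace(0,2*np.pi,90,endpoint=False)
    for z in zs:
        b=(-1,)
        for dx in np.arange(-.006,.0061,.001):
            for dy in np.arange(-.006,.0061,.001):
                v=[]
                for r in(D/2-.0015,D/2+.0015):
                    P=np.c_[x0+dx+r*np.cos(t),y0+dy+r*np.sin(t),np.full(90,z)]; q=((P-C[:3,3])@C[:3,:3])@K.T; q=(q[:,:2]/q[:,2:]).astype(np.float32)
                    v.append(cv2.remap(g,q[:,:1],q[:,1:],cv2.INTER_LINEAR)[:,0])
                b=max(b,(np.mean(np.clip(v[1]-v[0],-40,40)),x0+dx,y0+dy))
        print(round(z,4),np.round(b,4))
E
python3 - <<'E'
import sys; sys.path.insert(0,'.')
from zs import *
im=cv2.imread('pics/p3.png')[:,:,::-1]; d=np.load('pics/p3.npz')
zscan(im,d['K'],d['C'],.5015,-.0365,.0395,[.068,.071,.074,.077,.080,.084,.09])
E
```

```text
0.068 [29.2685  0.5005 -0.0365]
0.071 [28.7132  0.5015 -0.0365]
0.074 [28.2421  0.5015 -0.0355]
0.077 [25.7247  0.5015 -0.0345]
0.08 [24.9212  0.5025 -0.0345]
0.084 [20.1429  0.5035 -0.0335]
0.09 [15.8277  0.5035 -0.0325]
```

apply_moves(steps=[[-3,-0.7,0,0],[-6.5,-1.5,0,0],[-10,-2.3,0,0],[-13,-3,0,0],[-14.85,-3.46,0.5,0],[-14.85,-3.46,3,0],[-14.85,-3.46,4.5,0],[-14.85,-3.46,4.5,0],[-14.85,-3.46,4.5,0],[-14.85,-3.46,4.5,0]], claw=0.25)

```text
clock: 36.48
position: [0.3978, -0.1461, 0.1206]
tool_rot: [3.141, -0.0, 1.041]
force: [0.6, 0.4, -0.1]
grip_width: 0.0641
```

```bash
python3 br.py b4.png .3975 -.146 0 0
```

```text
36.4833 [ 0.3978 -0.1461  0.1206] 1.0407510554752346 w 0.06410047777793879 f [ 0.6262  0.3806 -0.0749]
D 0.04 [46.0654  0.4005 -0.144 ] px [284.6059 200.0429]
D 0.047 [10.3901  0.4015 -0.1455] px [286.5862 201.6233]
[(0.89, [286.0, 197.0], array([ 0.4013, -0.1457])), (0.88, [318.0, 324.0], array([ 0.3637, -0.2736]))]
```

apply_moves(steps=[[0.35,0.13,2,0],[0.35,0.13,4.5,0],[0.35,0.13,7,0],[0.35,0.13,9,0],[0.35,0.13,10.5,0],[0.35,0.13,11.2,0],[0.35,0.13,11.5,0],[0.35,0.13,11.6,0],[0.35,0.13,11.6,0],[0.35,0.13,11.6,0]])

```text
clock: 37.42
position: [0.4009, -0.1437, 0.0047]
tool_rot: [3.14, -0.0, 1.041]
force: [0.4, 0.6, -0.9]
grip_width: 0.0641
```

```bash
python3 br.py b5.png .4005 -.144 .040 0
```

```text
37.4167 [ 0.4009 -0.1437  0.0047] 1.041061193055087 w 0.06414710992761767 f [ 0.4259  0.5551 -0.909 ]
D 0.04 [76.207   0.4015 -0.143 ] px [284.1104 270.1919]
[]
```

apply_moves(steps=[[0,0,0,0],[0,0,0,0],[0,0,0,0],[0,0,0,0],[0,0,0,0],[0,0,0,0],[0,0,0,0],[0,0,0,0],[0,0,0,0],[0,0,0,0]], claw=1)

```text
clock: 38.35
position: [0.4006, -0.1436, 0.0046]
tool_rot: [3.141, -0.001, 1.041]
force: [-2.7, 1.8, 22.5]
grip_width: 0.0369
```

apply_moves(steps=[[0,0,-1,0],[0,0,-3,0],[0,0,-6,0],[0,0,-9,0],[0,0,-12,0],[0,0,-15,0],[0,0,-17,0],[0,0,-17.5,0],[0,0,-17.5,0],[0,0,-17.5,0]])

```text
clock: 39.18
position: [0.4003, -0.1433, 0.1785]
tool_rot: [-3.141, -0.0, 1.041]
force: [-0.0, -0.9, -1.0]
grip_width: 0.0368
```

```bash
python3 - <<'E'
from h import *
s=telemetry.observe(); print(s['position'],s['tool_rot'],s['force'],s['grip_width'])
mv([.5497,.0510,.18],1.04)
E
```

```text
[ 0.4003 -0.1433  0.1785] [-3.1414 -0.0003  1.0414] [-0.0091 -0.9066 -1.0047] 0.036822745373762886
shift cm [24.31  3.08 -0.15] turn 0.001 world yaw now 1.041
```

apply_moves(steps=[[2,0.3,0,0],[5,0.6,0,0],[8.5,1.1,0,0],[12,1.5,0,0],[15.5,2,0,0],[19,2.4,0,0],[22,2.8,0,0],[24,3.1,0,0],[24.3,3.1,0,0],[24.3,3.1,0,0]])

```text
clock: 40.02
position: [0.5497, 0.051, 0.177]
tool_rot: [-3.14, 0.002, 1.042]
force: [0.4, -0.1, -0.3]
grip_width: 0.037
```

apply_moves(steps=[[0,0,0,0],[0,0,0,0],[0,0,0.5,0],[0,0,2,0],[0,0,4,0],[0,0,5.5,0],[0,0,6.7,0],[0,0,7.3,0],[0,0,7.3,0],[0,0,7.3,0]])

```text
clock: 40.85
position: [0.5501, 0.05, 0.1062]
tool_rot: [3.141, 0.0, 1.04]
force: [0.5, 0.4, -0.5]
grip_width: 0.0371
```

```bash
python3 - <<'E'
from h import *
s=telemetry.observe(); print(s['position'],s['tool_rot'],s['force'],s['grip_width'])
mv([.5497,.0510,.066],1.04)
im,K,C=grab('wrist','p4.png'); print([(round(d['score'],2),np.round(d['uv']).tolist()) for d in cams.pinpoint('wrist','post0')[:5]],proj(K,C,[.5489,.0496,.089]),'tcp',proj(K,C,s['position']))
E
```

```text
[0.5501 0.05   0.1062] [3.1415 0.     1.0403] [ 0.4664  0.4416 -0.4821] 0.037122323807985656
shift cm [ 0.06 -0.08  4.02] turn 0.0 world yaw now 1.04
[(0.96, [281.0, 253.0])] [282.1507 251.8574] tcp [283.7246 264.7564]
```

Aligned; lowering with checks.

apply_moves(steps=[[0.05,-0.1,0,0],[0.05,-0.1,0.4,0],[0.05,-0.1,0.8,0],[0.05,-0.1,1.2,0],[0.05,-0.1,1.6,0],[0.05,-0.1,2.0,0],[0.05,-0.1,2.4,0],[0.05,-0.1,2.7,0],[0.05,-0.1,2.9,0],[0.05,-0.1,3.0,0]])

```text
clock: 41.78
position: [0.5493, 0.0512, 0.0756]
tool_rot: [-3.141, 0.0, 1.041]
force: [0.4, 0.6, -0.6]
grip_width: 0.0367
```

```bash
python3 - <<'E'
from h import *
s=telemetry.observe(); print(s['clock'],s['position'],s['tool_rot'],s['force'],s['moment'],s['grip_width'])
M=rot(s['tool_rot']); print('tool force',M.T@np.array(s['force']))
E
```

```text
41.7833 [0.5493 0.0512 0.0756] [-3.1414  0.0003  1.0407] [ 0.39    0.5619 -0.5786] [0.0095 0.0141 0.0192] 0.03670219649821222
tool force [0.6821 0.0524 0.5784]
```

apply_moves(steps=[[0,0,0.2,0],[0,0,0.4,0],[0,0,0.6,0],[0,0,0.7,0],[0,0,0.8,0],[0,0,0.85,0],[0,0,0.9,0],[0,0,0.95,0],[0,0,0.95,0],[0,0,0.95,0]])

```text
clock: 42.62
position: [0.5494, 0.0513, 0.0668]
tool_rot: [3.142, -0.0, 1.041]
force: [-2.9, -0.1, 7.0]
grip_width: 0.0368
```

apply_moves(steps=[[0,0,0,0],[0,0,0,0],[0,0,0,0],[0,0,0,0],[0,0,0,0],[0,0,-1,0],[0,0,-3,0],[0,0,-6,0],[0,0,-9,0],[0,0,-10,0]], claw=0.35)

```text
clock: 43.45
position: [0.5507, 0.051, 0.1706]
tool_rot: [3.139, -0.003, 1.04]
force: [0.9, -0.3, 0.5]
grip_width: 0.0555
```

apply_moves(steps=[[0,0,0,0],[0,0,0,0],[0,0,0,0],[0,0,0,0],[0,0,0,0],[0,0,0,0],[0,0,0,0],[0,0,0,0],[0,0,0,0],[0,0,0,0]])

```text
clock: 44.28
position: [0.5494, 0.0513, 0.1664]
tool_rot: [-3.142, 0.0, 1.041]
force: [-0.1, -0.3, 0.2]
grip_width: 0.0557
```

```bash
python3 po.py p5.png 0; python3 - <<'E'
import sys; sys.path.insert(0,'.')
from zs import *
im=cv2.imread('pics/p5.png')[:,:,::-1]; d=np.load('pics/p5.npz')
zscan(im,d['K'],d['C'],.549,.0505,.0395,[.068,.074,.080,.09])
# large bearing: jaws along azimuth 1.218 -> yaw 2.789
mv([.3650,-.272,.13],2.70)
mv([.3650,-.272,.13])
print(telemetry.observe()['qpos'])
E
```

```text
44.2833 [0.5494 0.0513 0.1664] [-3.1416  0.0001  1.0407] w 0.055679743834900895 f [-0.0812 -0.3235  0.1775]
posts [(0.92, [280.8, 217.6], [0.547, 0.0509]), (0.88, [285.3, 332.0], [0.4992, -0.038]), (0.8, [348.6, 276.6], [0.5682, -0.0183]), (0.57, [220.3, 281.3], [0.4789, 0.0292])]
bearings [(0.87, [288.0, 315.0], [-0.0137, -0.0286]), (0.68, [282.0, 208.0], [0.0139, 0.0257])]
0.068 [30.2058  0.548   0.0505]
0.074 [28.3394  0.549   0.0515]
0.08 [24.6324  0.55    0.0525]
0.09 [18.2646  0.55    0.0545]
shift cm [-37.21   0.44   3.64] turn 1.482 world yaw now 1.041
shift cm [-37.21   0.44   3.64] turn 0 world yaw now 1.041
[-0.6079  0.558   0.5771  1.8792 -0.4051  0.8226 -0.3495]
```

Both small bearings are seated. Next is the large one, with the jaws turned so the fingers stay clear of the valve tool.

apply_moves(steps=[[-3,0,0,0.1],[-7,0,0,0.22],[-11,0.1,0,0.34],[-15,0.2,0,0.46],[-19,0.2,0,0.58],[-23,0.3,0,0.7],[-27,0.3,0,0.82],[-31,0.4,0,0.94],[-35,0.4,0,1.06],[-37.2,0.4,0,1.18]], claw=0.2)

```text
clock: 45.27
position: [0.3624, -0.2749, 0.167]
tool_rot: [3.141, -0.001, -0.148]
force: [0.2, -0.1, 0.7]
grip_width: 0.0678
```

apply_moves(steps=[[0,0,0,0.12],[0,0,0.5,0.24],[0,0,2,0.36],[0,0,3.6,0.36],[0,0,3.6,0.36],[0,0,3.6,0.36],[0,0,3.6,0.36],[0,0,3.6,0.36],[0,0,3.6,0.36],[0,0,3.6,0.36]])

```text
clock: 46.1
position: [0.365, -0.2717, 0.1309]
tool_rot: [-3.141, -0.001, -0.499]
force: [0.4, -0.4, 0.1]
grip_width: 0.0685
```

```bash
python3 br.py b6.png .365 -.272 0 0; python3 - <<'E'
from h import *
d=cams.pinpoint('wrist','valve_tool'); print([(e['score'],e['uv']) for e in d[:2]]); print(telemetry.observe()['qpos'])
E
```

```text
46.1 [ 0.365  -0.2717  0.1309] -0.4987735987137296 w 0.06847125250288176 f [ 0.3683 -0.3594  0.105 ]
D 0.04 [79.9688  0.364  -0.2725] px [282.4981 201.5625]
D 0.047 [50.8506  0.368  -0.2745] px [282.3176 197.1824]
[(0.9, [282.0, 199.0], array([ 0.3638, -0.2715]))]
[(0.67, [265.3, 270.0])]
[-0.1514  0.6143  0.9228  2.156  -0.7548  0.7355 -0.7888]
```

```bash
cat > rp.py <<'E'
from h import *
import sys
x0,y0=map(float,sys.argv[1:3])
s=telemetry.observe();print(s['position'],s['tool_rot'][2],s['force'])
im,K,C=grab('wrist')
g=cv2.GaussianBlur(cv2.cvtColor(im,cv2.COLOR_RGB2GRAY),(0,0),.8).astype(np.float32); t=np.linspace(0,2*np.pi,72,endpoint=False)
def samp(x,y,r,z):
    P=np.c_[x+r*np.cos(t),y+r*np.sin(t),np.full(72,z)]; q=((P-C[:3,3])@C[:3,:3])@K.T; q=(q[:,:2]/q[:,2:]).astype(np.float32)
    return cv2.remap(g,q[:,:1],q[:,1:],cv2.INTER_LINEAR)[:,0]
for r in np.arange(.006,.0275,.0015):
    b=max((abs(np.median(samp(x0+a,y0+c,r+.001,.014)-samp(x0+a,y0+c,r-.001,.014))),x0+a,y0+c,np.median(samp(x0+a,y0+c,r,.014))) for a in np.arange(-.005,.0051,.001) for c in np.arange(-.005,.0051,.001))
    print(round(r*1000,1),np.round(b,4))
E
python3 rp.py .365 -.272
```

```text
[ 0.3649 -0.2717  0.1306] -0.4990430925227618 [-0.4567 -0.7723  0.077 ]
6.0 [ 31.127    0.369   -0.271  131.7827]
7.5 [ 30.1157   0.367   -0.272  110.0938]
9.0 [ 31.6499   0.37    -0.274  103.5811]
10.5 [ 32.0469   0.366   -0.276  103.1377]
12.0 [ 38.3496   0.362   -0.273  108.7778]
13.5 [68.2559  0.365  -0.273  85.8159]
15.0 [28.6406  0.369  -0.276  89.0312]
16.5 [ 14.9897   0.369   -0.267  113.979 ]
18.0 [30.2271  0.363  -0.273  67.5117]
19.5 [71.5371  0.365  -0.273  81.3926]
21.0 [ 33.4551   0.37    -0.275  112.5918]
22.5 [ 51.6865   0.368   -0.275  120.1553]
24.0 [ 22.8716   0.366   -0.274  118.9302]
25.5 [  4.4941   0.364   -0.27   107.6797]
27.0 [ 3.8838  0.362  -0.274  99.6094]
```

apply_moves(steps=[[0.1,0.1,2,0],[0.1,0.1,4.5,0],[0.1,0.1,7,0],[0.1,0.1,9.5,0],[0.1,0.1,11.3,0],[0.1,0.1,12.1,0],[0.1,0.1,12.5,0],[0.1,0.1,12.6,0],[0.1,0.1,12.6,0],[0.1,0.1,12.6,0]])

```text
clock: 47.13
position: [0.3656, -0.2733, 0.0052]
tool_rot: [3.142, -0.001, -0.499]
force: [0.4, 0.3, 0.8]
grip_width: 0.0683
```

```bash
python3 rp.py .365 -.273 | grep -E '^\[|^13.5|^19.5|^22.5'
```

```text
[ 0.3656 -0.2733  0.0052] -0.4989629613176525 [0.379  0.2884 0.7683]
13.5 [88.8213  0.365  -0.273  69.8892]
19.5 [90.8037  0.365  -0.273  75.8047]
22.5 [63.3745  0.369  -0.275  77.127 ]
```

apply_moves(steps=[[0,0,0,0],[0,0,0,0],[0,0,0,0],[0,0,0,0],[0,0,0,0],[0,0,0,0],[0,0,0,0],[0,0,0,0],[0,0,0,0],[0,0,0,0]], claw=1)

```text
clock: 48.02
position: [0.3655, -0.2731, 0.0053]
tool_rot: [-3.141, -0.001, -0.499]
force: [-2.7, 3.4, 23.0]
grip_width: 0.0441
```

apply_moves(steps=[[0,0,-1,0],[0,0,-3,0],[0,0,-6,0],[0,0,-9,0],[0,0,-12,0],[0,0,-15,0],[0,0,-17,0],[0,0,-17.5,0],[0,0,-17.5,0],[0,0,-17.5,0]])

```text
clock: 48.85
position: [0.3652, -0.2726, 0.1789]
tool_rot: [-3.141, 0.0, -0.499]
force: [0.1, 1.6, -0.9]
grip_width: 0.0442
```

```bash
python3 - <<'E'
from h import *
s=telemetry.observe(); print(s['position'],s['tool_rot'],s['force'],s['grip_width'])
mv([.4825,.0318,.18],-0.497)
E
```

```text
[ 0.3652 -0.2726  0.1789] [-3.1412  0.0002 -0.4985] [ 0.0994  1.5874 -0.8557] 0.04415844593679049
shift cm [ -4.25 -32.34  -0.1 ] turn -0.002 world yaw now -0.499
```

apply_moves(steps=[[-0.3,-2,0,0],[-0.7,-5,0,0],[-1.1,-9,0,0],[-1.6,-13,0,0],[-2.2,-17,0,0],[-2.8,-21,0,0],[-3.3,-25,0,0],[-3.8,-29,0,0],[-4.2,-31.8,0,0],[-4.25,-32.3,0,0]])

```text
clock: 49.68
position: [0.4832, 0.0357, 0.1775]
tool_rot: [3.14, 0.002, -0.493]
force: [-0.1, -0.7, -1.4]
grip_width: 0.0441
```

apply_moves(steps=[[0,0,0,0],[0,0,0,0],[0,0,0,0],[0,0,0.5,0],[0,0,1.5,0],[0,0,3,0],[0,0,3.5,0],[0,0,3.5,0],[0,0,3.5,0],[0,0,3.5,0]])

```text
clock: 50.52
position: [0.4826, 0.0306, 0.1448]
tool_rot: [-3.141, -0.0, -0.5]
force: [0.0, 0.4, -0.6]
grip_width: 0.044
```

```bash
python3 po.py p6.png 0;  python3 - <<'E'
from h import *
mv([.4825,.0318,.076],-0.497)
E
```

```text
50.5167 [0.4826 0.0306 0.1448] [-3.1415 -0.0003 -0.4997] w 0.04396919111197071 f [ 0.0087  0.4284 -0.6044]
posts [(0.94, [362.8, 151.9], [0.5018, -0.0385]), (0.92, [202.2, 155.0], [0.5483, 0.0509]), (0.9, [283.2, 227.8], [0.481, 0.0295]), (0.83, [283.3, 67.3], [0.5684, -0.0181])]
bearings [(0.75, [357.0, 150.0], [0.0336, -0.0584]), (0.68, [280.0, 264.0], [-0.0001, 0.0004]), (0.66, [211.0, 151.0], [0.0651, 0.0003])]
shift cm [-0.06 -0.07  6.88] turn -0.002 world yaw now -0.499
```

apply_moves(steps=[[-0.05,0,1,0],[-0.05,0,2.2,0],[-0.05,0,3.4,0],[-0.05,0,4.2,0],[-0.05,0,4.8,0],[-0.05,0,5.3,0],[-0.05,0,5.8,0],[-0.05,0,6.2,0],[-0.05,0,6.6,0],[-0.05,0,6.9,0]])

```text
clock: 51.5
position: [0.4821, 0.0311, 0.0751]
tool_rot: [-3.142, -0.0, -0.499]
force: [0.1, 0.1, -1.5]
grip_width: 0.0435
```

```bash
python3 - <<'E'
from h import *
s=telemetry.observe(); print(s['clock'],s['position'],s['tool_rot'],s['force'],s['moment'],s['grip_width'])
M=rot(s['tool_rot']); print('tool force',M.T@np.array(s['force']))
E
```

```text
51.5 [0.4821 0.0311 0.0751] [-3.1415 -0.0001 -0.4992] [ 0.1091  0.1322 -1.5253] [ 0.0084  0.0265 -0.0215] 0.04347681357645744
tool force [ 0.0324 -0.1682  1.5253]
```

apply_moves(steps=[[0,0,0.2,0],[0,0,0.4,0],[0,0,0.5,0],[0,0,0.6,0],[0,0,0.7,0],[0,0,0.75,0],[0,0,0.8,0],[0,0,0.8,0],[0,0,0.8,0],[0,0,0.8,0]])

```text
clock: 52.33
position: [0.482, 0.0311, 0.0675]
tool_rot: [-3.142, -0.0, -0.499]
force: [-1.6, 0.3, 2.9]
grip_width: 0.0441
```

apply_moves(steps=[[0,0,0,0],[0,0,0,0],[0,0,0,0],[0,0,0,0],[0,0,0,0],[0,0,-1,0],[0,0,-3,0],[0,0,-6,0],[0,0,-10,0],[0,0,-14,0]], claw=0.28)

```text
clock: 53.17
position: [0.4812, 0.0304, 0.2094]
tool_rot: [3.14, 0.001, -0.501]
force: [1.0, 1.4, 1.0]
grip_width: 0.0614
```

apply_moves(steps=[[1,0,-1,-0.12],[2,0,-3,-0.24],[3,0,-5,-0.36],[4,0,-7,-0.48],[4,0,-8,-0.6],[4,0,-8,-0.72],[4,0,-8,-0.84],[4,0,-8,-0.84],[4,0,-8,-0.84],[4,0,-8,-0.84]])

```text
clock: 54.0
position: [0.517, 0.0117, 0.2876]
tool_rot: [3.141, 0.0, 0.336]
force: [0.6, -1.3, 0.2]
grip_width: 0.0618
```

```bash
python3 po.py p7.png 0; python3 - <<'E'
import sys; sys.path.insert(0,'.')
from zs import *
im=cv2.imread('pics/p7.png')[:,:,::-1]; d=np.load('pics/p7.npz')
for x,y,D,h in((.482,.031,.0465,.014),(.549,.051,.0395,.012),(.502,-.037,.0395,.012)):
    print('--',x,y); zscan(im,d['K'],d['C'],x,y,D,[.062+h-.006,.062+h,.062+h+.008])
cams.grab_frame('wrist'); K,C=d['K'],d['C']
for n in('bearing0','bearing2'): print(n,[(round(e['score'],2),np.round(e['uv']).tolist(),at_z(K,C,e['uv'],.062)[:2].round(3).tolist(),at_z(K,C,e['uv'],0)[:2].round(3).tolist()) for e in cams.pinpoint('wrist',n)])
mv([.6425,-.2549,.28],1.218)
E
```

```text
54.0 [0.517  0.0117 0.2876] [3.1415 0.0002 0.3361] w 0.06179303105211984 f [ 0.6065 -1.2659  0.2287]
posts [(0.92, [323.0, 144.7], [0.5683, -0.0166]), (0.86, [256.4, 142.1], [0.5473, 0.0515]), (0.82, [256.4, 205.8], [0.4798, 0.0297])]
bearings [(0.87, [261.0, 201.0], [0.0274, 0.0203]), (0.74, [318.0, 203.0], [0.0355, -0.006])]
-- 0.482 0.031
0.07 [28.4663  0.483   0.03  ]
0.076 [27.5445  0.485   0.03  ]
0.084 [25.2098  0.487   0.031 ]
-- 0.549 0.051
0.068 [20.0164  0.549   0.047 ]
0.074 [18.2468  0.549   0.046 ]
0.082 [16.1729  0.55    0.045 ]
-- 0.502 -0.037
0.068 [29.3191  0.501  -0.037 ]
0.074 [28.4205  0.503  -0.036 ]
0.082 [26.6459  0.504  -0.035 ]
bearing0 [(0.92, [259.0, 139.0], [0.548, 0.051], [0.542, 0.053]), (0.83, [258.0, 198.0], [0.481, 0.03], [0.464, 0.029]), (0.82, [322.0, 202.0], [0.502, -0.045], [0.488, -0.058])]
bearing2 [(0.92, [259.0, 139.0], [0.548, 0.051], [0.542, 0.053]), (0.83, [258.0, 198.0], [0.481, 0.03], [0.464, 0.029]), (0.82, [322.0, 202.0], [0.502, -0.045], [0.488, -0.058])]
shift cm [ 2.93 29.34  0.74] turn -0.878 world yaw now 0.34
```

View pics/p7.png

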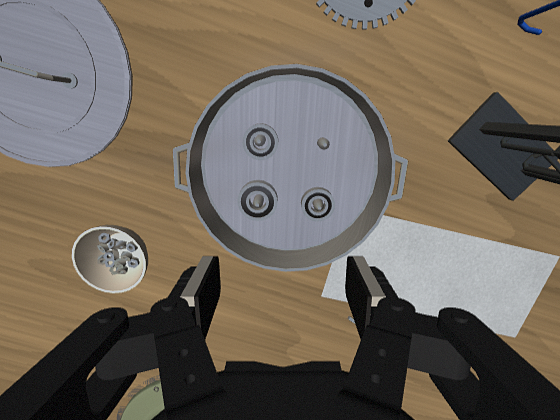

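All three bearings sit on posts at (261,141), (258,200) and (318,203). One post is free and the paper is empty. Next I'll get the lifter.

apply_moves(steps=[[0.3,3,0,-0.1],[0.6,6.5,0,-0.2],[1,10,0,-0.3],[1.4,13.5,0,-0.4],[1.7,17,0,-0.5],[2,20.5,0.2,-0.6],[2.4,24,0.4,-0.7],[2.7,27,0.7,-0.8],[2.9,29.3,0.7,-0.88],[2.9,29.3,0.7,-0.88]], claw=0)

```text
clock: 55.13
position: [0.6422, -0.2596, 0.2795]
tool_rot: [-3.141, 0.002, 1.221]
force: [-1.2, -0.5, 0.7]
grip_width: 0.0854
```

apply_moves(steps=[[0,0,0,0],[0,0,0,0],[0,0,0,0],[0,0,0,0],[0,0,0,0],[0,0,0,0],[0,0,0,0],[0,0,0,0],[0,0,0,0],[0,0,0,0]])

```text
clock: 55.97
position: [0.6424, -0.2545, 0.2805]
tool_rot: [3.142, 0.0, 1.221]
force: [0.4, 0.6, 0.4]
grip_width: 0.0852
```

```bash
python3 lf.py w6.png;  python3 - <<'E'
from h import *
mv([.6425,-.2549,.1455],1.218)
E
```

```text
55.9667 [ 0.6424 -0.2545  0.2805] 1.2207189471414175
blob [ 270  138   28  129 3279] [282.7185 201.3065]
((283.5, 202.0), (128.0, 27.0), 90.0)
[ 0.6609 -0.2036  0.176 ] [ 0.6236 -0.3065  0.176 ] len 0.10942122166782614 mid [ 0.6423 -0.2551  0.176 ] axis 1.2224166379155874
[ 0.6538 -0.2556  0.176 ] [ 0.633  -0.2481  0.176 ] len 0.022089500351303023 mid [ 0.6434 -0.2519  0.176 ] axis 2.792159264586054
shift cm [-0.03  0.02 13.5 ] turn 0.003 world yaw now 1.221
```

apply_moves(steps=[[0,0,3,0],[0,0,6,0],[0,0,9,0],[0,0,11.5,0],[0,0,12.8,0],[0,0,13.3,0],[0,0,13.5,0],[0,0,13.5,0],[0,0,13.5,0],[0,0,13.5,0]])

```text
clock: 56.85
position: [0.6429, -0.2548, 0.1468]
tool_rot: [3.14, -0.0, 1.221]
force: [0.0, 0.6, 0.3]
grip_width: 0.0857
```

apply_moves(steps=[[0,0,0,0],[0,0,0,0],[0,0,0,0],[0,0,0,0],[0,0,0,0],[0,0,0,0],[0,0,0,0],[0,0,0,0],[0,0,0,0],[0,0,0,0]], claw=1, force=80)

```text
clock: 57.68
position: [0.6425, -0.2546, 0.1457]
tool_rot: [3.141, 0.0, 1.221]
force: [-0.9, 1.0, 5.1]
grip_width: 0.0208
```

apply_moves(steps=[[0,0,-1,0],[0,0,-2,0],[0,0,-4,0],[0,0,-7,0],[0,0,-10,0],[0,0,-13,0],[0,0,-15.5,0],[0,0,-16.5,0],[0,0,-16.5,0],[0,0,-16.5,0]])

```text
clock: 58.52
position: [0.6423, -0.2543, 0.31]
tool_rot: [-3.141, -0.0, 1.221]
force: [0.1, 0.2, -2.0]
grip_width: 0.0208
```

```bash
python3 - <<'E'
from h import *
s=telemetry.observe(); print(s['clock'],s['position'],s['tool_rot'],s['force'],s['grip_width'])
Y=1.619; X=np.array([np.sin(Y),-np.cos(Y)]); b=np.array([.533,.332])
mv([*(b-.05*X),0.27],Y)
E
```

```text
58.5167 [ 0.6423 -0.2543  0.31  ] [-3.1414 -0.0002  1.2208] [ 0.1346  0.1526 -1.976 ] 0.020758426156511616
shift cm [ 49.39 -34.97   4.02] turn -0.398 world yaw now 1.221
```

apply_moves(steps=[[2,-1.4,0,0],[5,-3.5,0,0],[8.4,-6,0,-0.05],[11.8,-8.4,0,-0.1],[15.2,-10.8,0,-0.15],[18.6,-13.2,0,-0.2],[22,-15.6,0,-0.25],[25.4,-18,0,-0.3],[28.8,-20.4,0,-0.35],[32.2,-22.8,0,-0.398]])

```text
clock: 59.35
position: [0.537, 0.1279, 0.309]
tool_rot: [-3.139, 0.001, 1.622]
force: [0.8, 0.9, -1.7]
grip_width: 0.0211
```

```bash
python3 - <<'E'
from h import *
s=telemetry.observe(); print(s['position'],s['tool_rot'])
Y=1.619; X=np.array([np.sin(Y),-np.cos(Y)]); b=np.array([.533,.332])
mv([*(b-.05*X),0.27],Y)
E
```

```text
[0.537  0.1279 0.309 ] [-3.1394  0.0008  1.6217]
shift cm [20.43 -4.35  3.89] turn 0.003 world yaw now 1.622
```

apply_moves(steps=[[3,-0.7,0,0],[6.5,-1.4,0,0],[10,-2.1,0.5,0],[13.5,-2.9,1.5,0],[17,-3.6,2.5,0],[19.3,-4.2,3.5,0],[20.1,-4.35,3.9,0.003],[20.1,-4.35,3.9,0.003],[20.1,-4.35,3.9,0.003],[20.1,-4.35,3.9,0.003]])

```text
clock: 60.18
position: [0.4861, 0.3231, 0.2713]
tool_rot: [-3.142, 0.001, 1.614]
force: [0.0, -0.3, -0.8]
grip_width: 0.0207
```

apply_moves(steps=[[0,0,0,0],[0,0,0,0],[0,0,0,0],[0,0,0,0],[0,0,0,0],[0,0,0,0],[0,0,0,0],[0,0,0,0],[0,0,0,0],[0,0,0,0]])

```text
clock: 61.02
position: [0.4856, 0.3247, 0.2714]
tool_rot: [-3.142, 0.0, 1.616]
force: [0.5, -0.0, -2.2]
grip_width: 0.0214
```

```bash
cat > disc.py <<'E'
from h import *
import sys
from scipy.optimize import least_squares
# lid plate's rim in the wrist view -> centre, at given top height
x0,y0,z=map(float,sys.argv[2:5])
s=telemetry.observe(); print(s['clock'],s['position'],s['tool_rot'],s['force'])
im,K,C=grab('wrist',sys.argv[1]); hs=cv2.cvtColor(im,cv2.COLOR_RGB2HSV)[...,1].astype(float); hs=cv2.GaussianBlur(hs,(0,0),1)
def fit(x0,y0):
    L=[]
    for t in np.arange(0,2*np.pi,.06):
        a=[proj(K,C,[x0+r*np.cos(t),y0+r*np.sin(t),z]) for r in np.arange(.105,.1295,.0005)]
        if not all(2<u<557 and 2<v<235 for u,v in a): continue
        v=[hs[int(round(q[1])),int(round(q[0]))] for q in a]; g=np.array(v[4:])-np.array(v[:-4])
        if g.max()>35: r=.105+.0005*(np.argmax(g)+2); L.append((x0+r*np.cos(t),y0+r*np.sin(t)))
    L=np.array(L); f=least_squares(lambda p:np.hypot(*(L-p).T)-.117,[x0,y0],loss='soft_l1',f_scale=.001); return f,len(L)
f,n=fit(x0,y0); f,n=fit(*f.x); print('disc',f.x,'n',n,'resid',np.median(abs(f.fun)))
print('bar',[(round(d['score'],2),np.round(d['uv']).tolist(),at_z(K,C,d['uv'],z+.042)[:2]) for d in cams.pinpoint('wrist','lid_bar')[:2]])
# bar: dark left edge
g=cv2.cvtColor(im,cv2.COLOR_RGB2GRAY).astype(float); P=[]
c=f.x; zb=z+.042
for k in np.arange(-.005,.034,.002):
    Y=1.62; p=np.array([c[0]+k*np.cos(Y),c[1]+k*np.sin(Y),zb]); u,v=proj(K,C,p); u0=int(u);v=int(round(v))
    if not(0<=v<420): continue
    row=g[v,u0-16:u0+16]; w=np.clip(np.median(row)-25-row,0,None)
    if w.sum()>10: P.append((v,u0-16+(w*np.arange(32)).sum()/w.sum()))
P=np.array(P); print(np.round(P[:,1],1).tolist())
co=np.polyfit(P[:,0],P[:,1],1); v1,v2=P[:,0].min(),P[:,0].max()
a,b=[at_z(K,C,(np.polyval(co,v)+2.5,v),zb) for v in(v1,v2)]; print('bar line',a,b,'axis',np.arctan2(*(a-b)[1::-1])%np.pi)
E
python3 disc.py w7.png .533 .332 .023
python3 - <<'E'
import sys; sys.path.insert(0,'.')
from h import *
for c in('scene','side'):
    _,K,C=grab(c)
    for n,p in(('lid',[.533,.332,.012]),('lid_bar',[.533,.332,.065])): print(c,n,[(round(x['score'],2),np.round(x['uv'],1).tolist()) for x in cams.pinpoint(c,n)[:2]],proj(K,C,p))
E
```

```text
61.0167 [0.4856 0.3247 0.2714] [-3.1416  0.0001  1.6158] [ 0.4907 -0.0188 -2.2101]
disc [0.5331 0.3326] n 78 resid 0.0004991295615385805
bar [(0.8, [325.0, 173.0], array([0.5316, 0.3343]))]
[312.2, 312.9, 313.8, 323.4, 323.9, 323.9, 325.0, 323.8, 323.8, 324.0, 324.0, 324.0, 324.0, 324.0, 324.0, 324.0, 324.0, 324.0, 324.0, 324.0]
bar line [0.5335 0.3656 0.065 ] [0.5278 0.3274 0.065 ] axis 1.4232145326264944
scene lid [(0.67, [383.9, 211.3]), (0.62, [305.5, 288.8])] [382.4494 211.525 ]
scene lid_bar [(0.73, [385.0, 199.2])] [384.8626 198.7176]
side lid [(0.57, [222.0, 162.8]), (0.27, [258.2, 199.6])] [223.1404 162.7356]
side lid_bar [(0.77, [221.4, 151.3]), (0.2, [221.3, 164.6])] [221.6202 150.1993]
```

apply_moves(steps=[[0.57,1.0,0,-0.003],[0.57,1.58,2,-0.003],[0.57,1.58,4,-0.003],[0.57,1.58,6.5,-0.003],[0.57,1.58,8.5,-0.003],[0.57,1.58,10.2,-0.003],[0.57,1.58,11.2,-0.003],[0.57,1.58,11.7,-0.003],[0.57,1.58,11.8,-0.003],[0.57,1.58,11.8,-0.003]])

```text
clock: 62.25
position: [0.5014, 0.3312, 0.1539]
tool_rot: [3.141, -0.0, 1.619]
force: [-0.6, -0.3, -1.4]
grip_width: 0.021
```

```bash
python3 - <<'E'
from h import *
s=telemetry.observe(); print(s['clock'],s['position'],s['tool_rot'],s['force'])
mv([.5331,.3326,.153],1.619)
E
```

```text
62.25 [0.5014 0.3312 0.1539] [ 3.1411 -0.0003  1.6187] [-0.6106 -0.2855 -1.3584]
shift cm [-0.01  3.17  0.1 ] turn -0.0 world yaw now 1.619
```

apply_moves(steps=[[0,0.5,0,0],[0,1,0,0],[0,1.5,0,0],[0,2,0,0],[0,2.5,0,0],[0,2.9,0,0],[0,3.2,0,0],[0,3.2,0,0],[0,3.2,0,0],[0,3.2,0,0]])

```text
clock: 63.08
position: [0.5329, 0.3326, 0.1534]
tool_rot: [-3.141, 0.0, 1.619]
force: [0.4, -0.5, -0.6]
grip_width: 0.021
```

apply_moves(steps=[[0,0,-0.5,0],[0,0,-0.9,0],[0,0,-1.2,0],[0,0,-1.4,0],[0,0,-1.6,0],[0,0,-1.8,0],[0,0,-2.0,0],[0,0,-2.2,0],[0,0,-2.5,0],[0,0,-2.8,0]])

```text
clock: 63.92
position: [0.533, 0.3325, 0.1815]
tool_rot: [-3.141, 0.0, 1.619]
force: [0.9, -0.0, -6.0]
grip_width: 0.021
```

apply_moves(steps=[[0,0,-0.5,0],[0,0,-1.5,0],[0,0,-3,0],[0,0,-5,0],[0,0,-7,0],[0,0,-9,0],[0,0,-11,0],[0,0,-12.3,0],[0,0,-13,0],[0,0,-13.2,0]])

```text
clock: 64.75
position: [0.5334, 0.3327, 0.315]
tool_rot: [3.14, -0.001, 1.619]
force: [0.2, -0.2, -5.5]
grip_width: 0.0211
```

```bash
python3 - <<'E'
from h import *
s=telemetry.observe(); print(s['clock'],s['position'],s['tool_rot'],s['force'],s['moment'])
for c in('scene','side'):
    _,K,C=grab(c)
    for n,o in(('lid',.1587),('lid_bar',.1057)): print(c,n,[(round(x['score'],2),np.round(x['uv'],1).tolist()) for x in cams.pinpoint(c,n)[:2]],proj(K,C,np.array(s['position'])-[0,0,o]))
mv([.525,.0066,.313],1.619)
E
```

```text
64.75 [0.5334 0.3327 0.315 ] [ 3.1401 -0.0012  1.6186] [ 0.2478 -0.2375 -5.4663] [ 0.067  -0.0203  0.0165]
scene lid [(0.77, [388.6, 174.6])] [389.5293 175.3918]
scene lid_bar [(0.92, [394.2, 161.3]), (0.7, [283.0, 216.9])] [392.2457 161.0073]
side lid [(0.77, [221.0, 128.3])] [218.8771 126.8794]
side lid_bar [(0.83, [216.9, 112.2]), (0.34, [211.2, 77.7])] [217.1287 112.4417]
shift cm [-32.51  -2.34  -0.01] turn -0.0 world yaw now 1.619
```

```bash
python3 - <<'E'
from h import *
from scipy.optimize import least_squares
for nm in('p7','w5'):
    im=cv2.imread(f'pics/{nm}.png'); d=np.load(f'pics/{nm}.npz');K,C=d['K'],d['C']
    hs=cv2.GaussianBlur(cv2.cvtColor(im,cv2.COLOR_BGR2HSV)[...,1].astype(float),(0,0),1)
    gr=cv2.GaussianBlur(cv2.cvtColor(im,cv2.COLOR_BGR2GRAY).astype(float),(0,0),1)
    for R0,z,ch,sg in((.112,.1,hs,1),(.108,.1,gr,1)):
        x0,y0=.525,.0066
        for _ in range(3):
            L=[]
            for t in np.arange(0,2*np.pi,.05):
                a=[proj(K,C,[x0+r*np.cos(t),y0+r*np.sin(t),z]) for r in np.arange(R0-.008,R0+.008,.0005)]
                if not all(2<u<557 and 2<v<250 for u,v in a): continue
                v=np.array([ch[int(round(q[1])),int(round(q[0]))] for q in a]); g=sg*(v[4:]-v[:-4])
                if g.max()>25: r=R0-.008+.0005*(np.argmax(g)+2); L.append((x0+r*np.cos(t),y0+r*np.sin(t)))
            L=np.array(L); f=least_squares(lambda p:np.hypot(*(L-p).T)-R0,[x0,y0],loss='soft_l1',f_scale=.001); x0,y0=f.x
        print(nm,R0,f.x,len(L),np.median(abs(f.fun)))
E
```

```text
p7 0.112 [0.5244 0.0053] 84 0.0004277838350411553
p7 0.108 [0.5246 0.0054] 96 0.0004985281500760469
w5 0.112 [0.5245 0.0055] 110 0.0006353632144998136
w5 0.108 [0.5249 0.0052] 99 0.0005136334739158782
```

apply_moves(steps=[[-0.4,0,0,0],[-1.3,-0.1,0,0],[-3,-0.2,0,0],[-5.3,-0.4,0,0],[-8,-0.6,0,0],[-11,-0.8,0,0],[-14,-1.05,0,0],[-17,-1.3,0,0],[-19.5,-1.5,0,0],[-21.5,-1.6,0,0]])

```text
clock: 65.88
position: [0.5267, 0.1129, 0.3138]
tool_rot: [3.141, 0.0, 1.616]
force: [0.8, 0.0, -5.5]
grip_width: 0.021
```

apply_moves(steps=[[-1.8,-0.15,0,0],[-3.6,-0.3,0,0],[-5.5,-0.4,0,0],[-7.3,-0.55,0,0],[-8.8,-0.65,0,0],[-10,-0.75,0,0],[-10.7,-0.8,0,0],[-11,-0.85,0,0],[-11.1,-0.85,0,0],[-11.1,-0.85,0,0]])

```text
clock: 66.72
position: [0.5242, 0.0061, 0.3134]
tool_rot: [-3.141, -0.0, 1.619]
force: [0.5, 0.2, -4.6]
grip_width: 0.0211
```

apply_moves(steps=[[0,0,0,0],[0,0,0,0],[0,0,0.3,0],[0,0,0.8,0],[0,0,1.5,0],[0,0,2.2,0],[0,0,2.8,0],[0,0,3.0,0],[0,0,3.0,0],[0,0,3.0,0]])

```text
clock: 67.55
position: [0.5243, 0.0057, 0.2834]
tool_rot: [-3.141, 0.0, 1.619]
force: [-0.6, -0.5, -4.3]
grip_width: 0.0208
```

```bash
python3 disc.py w8.png .5246 .0056 .137; python3 - <<'E'
import sys; sys.path.insert(0,'.')
from h import *
s=telemetry.observe(); print(s['clock'],s['position'],s['force'],s['moment'])
for c in('scene','side'):
    _,K,C=grab(c)
    for n,o in(('lid',.1587),('lid_bar',.1057)): print(c,n,[(round(x['score'],2),np.round(x['uv'],1).tolist()) for x in cams.pinpoint(c,n)[:2]],proj(K,C,np.array(s['position'])-[0,0,o]))
mv([.5246,.0056,.253],1.619)
E
```

```text
67.55 [0.5243 0.0057 0.2834] [-3.1414  0.0001  1.6186] [-0.5877 -0.5088 -4.2643]
disc [0.5238 0.005 ] n 64 resid 0.0010241522859505761
bar []
67.65 [0.5244 0.0058 0.2837] [ 0.5434  0.362  -5.7568] [ 0.0026  0.043  -0.0676]
scene lid [(0.72, [285.6, 199.7])] [284.8972 197.7306]
scene lid_bar [(0.82, [283.9, 180.8])] [285.3021 183.4856]
side lid [(0.71, [254.2, 207.3]), (0.66, [255.3, 228.8])] [254.1635 205.25  ]
side lid_bar [(0.75, [253.6, 190.8]), (0.39, [334.8, 210.6])] [253.2594 191.1261]
shift cm [-0.02  0.03  3.06] turn -0.0 world yaw now 1.619Traceback (most recent call last):
  File "disc.py", line 26, in <module>
    P=np.array(P); print(np.round(P[:,1],1).tolist())
                                  ~^^^^^
IndexError: too many indices for array: array is 1-dimensional, but 2 were indexed
```

apply_moves(steps=[[0,0.05,0.4,0],[0,0.05,1.0,0],[0,0.05,1.6,0],[0,0.05,2.0,0],[0,0.05,2.3,0],[0,0.05,2.5,0],[0,0.05,2.65,0],[0,0.05,2.8,0],[0,0.05,2.9,0],[0,0.05,3.0,0]])

```text
clock: 68.78
position: [0.5249, 0.0058, 0.2535]
tool_rot: [3.141, -0.0, 1.619]
force: [-0.6, -0.4, -1.3]
grip_width: 0.0209
```

apply_moves(steps=[[0,0,0.1,0],[0,0,0.2,0],[0,0,0.3,0],[0,0,0.3,0],[0,0,0.3,0],[0,0,0.3,0],[0,0,0.3,0],[0,0,0.3,0],[0,0,0.3,0],[0,0,0.3,0]])

```text
clock: 69.62
position: [0.5248, 0.0058, 0.2505]
tool_rot: [-3.142, 0.0, 1.619]
force: [0.1, -0.6, -1.4]
grip_width: 0.0209
```

```bash
python3 - <<'E'
from h import *
s=telemetry.observe(); print(s['clock'],s['position'],s['tool_rot'],s['force'],s['moment'])
for c in('scene','side'):
    _,K,C=grab(c)
    for n,p in(('lid',[.5246,.0056,.094]),('lid_bar',[.5246,.0056,.147])): print(c,n,[(round(x['score'],2),np.round(x['uv'],1).tolist()) for x in cams.pinpoint(c,n)[:2]],proj(K,C,p))
E
```

```text
69.6167 [0.5248 0.0058 0.2505] [-3.1416  0.      1.6187] [ 0.0532 -0.5573 -1.3923] [-0.012  -0.0156 -0.0252]
scene lid [(0.7, [282.9, 206.2]), (0.27, [202.4, 197.6])] [284.6309 205.8097]
scene lid_bar [(0.68, [284.0, 191.4])] [285.0245 191.9317]
side lid [(0.83, [253.4, 214.2])] [254.7433 213.1399]
side lid_bar [(0.75, [253.7, 197.3])] [253.8733 199.5109]
```

apply_moves(steps=[[0,0,0.3,0],[0,0,0.7,0],[0,0,1.1,0],[0,0,1.4,0],[0,0,1.5,0],[0,0,1.5,0],[0,0,1.5,0],[0,0,1.5,0],[0,0,1.5,0],[0,0,1.5,0]])

```text
clock: 70.75
position: [0.5248, 0.0058, 0.2355]
tool_rot: [3.141, -0.0, 1.619]
force: [0.2, -1.0, -1.9]
grip_width: 0.0209
```

apply_moves(steps=[[0,-0.5,0,0],[0,-1.1,0,0],[0,-1.8,0,0],[0,-2.5,0,0],[0,-3.2,0,0],[0,-3.6,0,0],[0,-3.6,0,0],[0,-3.6,-1,0],[0,-3.6,-3,0],[0,-3.6,-6,0]])

```text
clock: 71.58
position: [0.4882, 0.004, 0.2955]
tool_rot: [-3.139, 0.001, 1.618]
force: [0.3, 0.5, -1.0]
grip_width: 0.0206
```

apply_moves(steps=[[0,0,-1,0],[0,-1,-2,0],[0,-1.5,-3,0],[0,-1.5,-3,0],[0,-1.5,-3,0],[0,-1.5,-3,0],[0,-1.5,-3,0],[0,-1.5,-3,0],[0,-1.5,-3,0],[0,-1.5,-3,0]])

```text
clock: 72.42
position: [0.4739, 0.0033, 0.3252]
tool_rot: [-3.141, 0.0, 1.619]
force: [0.4, -0.4, -1.5]
grip_width: 0.021
```

```bash
python3 disc.py w9.png .5246 .0056 .105; python3 - <<'E'
import sys; sys.path.insert(0,'.')
from h import *
mv([.6425,-.2547,.31],1.221)
E
```

```text
72.4167 [0.4739 0.0033 0.3252] [-3.1411  0.0003  1.6186] [ 0.4465 -0.45   -1.5019]
disc [0.5245 0.0056] n 70 resid 0.0004966545750799412
bar [(0.74, [329.0, 184.0], array([0.5207, 0.0069]))]
[329.8, 329.9, 330.0, 330.0, 330.0, 330.0, 330.0, 330.1, 330.2, 330.2, 330.4, 330.4, 330.5, 331.0, 331.0, 330.9, 330.8, 331.0, 331.0, 331.0]
bar line [0.5229 0.0383 0.147 ] [0.5251 0.0008 0.147 ] axis 1.628948296944083
shift cm [-26.58  15.61   1.53] turn 0.398 world yaw now 1.619
```

The lid is centred on the pan: disc (0.5245,0.0056) against the pan's (0.5246,0.0054). I'll take the lifter back now.

apply_moves(steps=[[-2,1.2,0,0],[-5,3,0,0.05],[-8,4.7,0.5,0.1],[-11.3,6.6,1,0.17],[-14.7,8.6,1.5,0.24],[-18,10.6,1.5,0.31],[-21.3,12.5,1.5,0.37],[-24.5,14.4,1.5,0.398],[-26.3,15.4,1.5,0.398],[-26.6,15.6,1.5,0.398]])

```text
clock: 73.35
position: [0.6428, -0.2588, 0.3091]
tool_rot: [-3.141, 0.002, 1.217]
force: [0.8, -0.4, -1.1]
grip_width: 0.0209
```

apply_moves(steps=[[0,0,0,0],[0,0,0,0],[0,0,0,0],[0,0,0,0],[0,0,0.5,0],[0,0,2,0],[0,0,4,0],[0,0,5,0],[0,0,5,0],[0,0,5,0]])

```text
clock: 74.18
position: [0.6424, -0.2546, 0.2606]
tool_rot: [-3.141, 0.0, 1.221]
force: [1.3, -0.1, -0.9]
grip_width: 0.0208
```

```bash
python3 - <<'E'
from h import *
s=telemetry.observe(); print(s['clock'],s['position'],s['tool_rot'],s['force'])
mv([.6425,-.2546,.147],1.221)
E
```

```text
74.1833 [ 0.6424 -0.2546  0.2606] [-3.1412  0.0001  1.221 ] [ 1.3001 -0.0625 -0.9001]
shift cm [ 0.    0.02 11.36] turn 0.0 world yaw now 1.221
```

apply_moves(steps=[[0,0,1.5,0],[0,0,4,0],[0,0,6.5,0],[0,0,8.5,0],[0,0,10,0],[0,0,10.7,0],[0,0,11.1,0],[0,0,11.3,0],[0,0,11.4,0],[0,0,11.4,0]])

```text
clock: 75.02
position: [0.6428, -0.255, 0.1473]
tool_rot: [3.14, -0.0, 1.221]
force: [-0.3, -0.9, -2.0]
grip_width: 0.0208
```

apply_moves(steps=[[0,0,0.05,0],[0,0,0.1,0],[0,0,0.1,0],[0,0,0.1,0],[0,0,0.1,0],[0,0,0.1,0],[0,0,0.1,0],[0,0,0.1,0],[0,0,0.1,0],[0,0,0.1,0]])

```text
clock: 75.85
position: [0.6425, -0.2549, 0.1457]
tool_rot: [3.141, -0.0, 1.221]
force: [-0.8, 1.3, 5.4]
grip_width: 0.0207
```

apply_moves(steps=[[0,0,0,0],[0,0,0,0],[0,0,0,0],[0,0,0,0],[0,0,0,0],[0,0,0,0],[0,0,-0.5,0],[0,0,-3,0],[0,0,-6,0],[0,0,-10,0]], claw=0)

```text
clock: 76.68
position: [0.6415, -0.2544, 0.2451]
tool_rot: [-3.138, 0.0, 1.221]
force: [0.5, 0.8, 0.3]
grip_width: 0.0855
```

apply_moves(steps=[[0,0,-2,0],[-1,-3,-4,0],[-1,-6,-6,0],[-1,-9,-8,0],[-1,-10,-10,0],[-1,-10,-10,0],[-1,-10,-10,0],[-1,-10,-10,0],[-1,-10,-10,0],[-1,-10,-10,0]])

```text
clock: 77.52
position: [0.5451, -0.23, 0.3446]
tool_rot: [-3.14, 0.001, 1.221]
force: [0.1, -0.2, 0.7]
grip_width: 0.0852
```

```bash
python3 lf.py w10.png; python3 - <<'E'
import sys; sys.path.insert(0,'.')
from h import *
P={'lid':[.5246,.0056,.094],'lid_bar':[.5246,.0056,.147],'lifter':[.6424,-.2549,.163],'lifter_hook':[.6424,-.2549,.039],'bearing0':None,'nut_bowl':None,'sprocket':None,'plug_box':None,'valve_tool':None}
for c in('scene','side'):
    _,K,C=grab(c,c+'9.png')
    for n,p in P.items(): print(c,n,[(round(x['score'],2),np.round(x['uv']).tolist()) for x in cams.pinpoint(c,n)[:3]],'' if p is None else proj(K,C,p).round(1))
    a=cv2.imread('pics/%s0.png'%c); b=cv2.imread('pics/%s9.png'%c); d=cv2.absdiff(a,b).max(2)>60
    n,l,st,ce=cv2.connectedComponentsWithStats(d.astype('uint8')); print('changed',[(st[i][:5].tolist()) for i in range(1,n) if st[i][4]>15])
s=telemetry.observe(); print(s['clock'],s['force'],s['grip_width'])
E
```

```text
77.5167 [ 0.5451 -0.23    0.3446] 1.2206794248407957
blob [ 363  123   35  107 2274] [381.1038 175.6359]
((379.35693359375, 175.755859375), (24.977672576904297, 107.46939086914062), 6.499346733093262)
[ 0.6282 -0.2463  0.176 ] [ 0.6509 -0.2577  0.176 ] len 0.025336289591352448 mid [ 0.6396 -0.252   0.176 ] axis 2.6784423133467223
[ 0.6583 -0.2037  0.176 ] [ 0.6188 -0.3054  0.176 ] len 0.10912168883993709 mid [ 0.6385 -0.2546  0.176 ] axis 1.2002240884232227
scene lid [(0.87, [283.0, 205.0])] [284.6 205.8]
scene lid_bar [(0.62, [285.0, 190.0])] [285.  191.9]
scene lifter [(0.76, [232.0, 274.0]), (0.71, [128.0, 255.0]), (0.57, [205.0, 226.0])] [202.2 228.3]
scene lifter_hook [(0.93, [131.0, 286.0]), (0.67, [232.0, 307.0])] [205.8 261.1]
scene bearing0 [] 
scene nut_bowl [(0.86, [324.0, 183.0])] 
scene sprocket [(0.58, [307.0, 288.0])] 
scene plug_box [(0.58, [378.0, 270.0]), (0.58, [209.0, 271.0])] 
scene valve_tool [(0.64, [204.0, 200.0])] 
changed [[154, 0, 28, 59, 794], [177, 0, 4, 15, 42], [183, 0, 61, 73, 2215], [247, 0, 12, 20, 131], [274, 0, 31, 39, 527], [406, 0, 13, 9, 60], [4
[... 663 characters left out ...]
earing0 [] 
side nut_bowl [(0.81, [175.0, 213.0])] 
side sprocket [(0.83, [337.0, 212.0])] 
side plug_box [] 
side valve_tool [(0.5, [207.0, 324.0])] 
changed [[68, 0, 27, 5, 87], [136, 0, 22, 34, 188], [199, 0, 8, 8, 32], [217, 0, 33, 33, 366], [68, 6, 5, 12, 18], [99, 16, 9, 9, 41], [226, 17, 6, 14, 25], [31, 22, 8, 8, 36], [70, 24, 47, 68, 1061], [11, 26, 70, 217, 3260], [211, 32, 132, 172, 9733], [174, 40, 14, 7, 47], [280, 45, 17, 5, 27], [35, 47, 6, 9, 20], [4, 211, 32, 12, 62], [27, 215, 9, 7, 24], [30, 221, 7, 4, 16], [0, 249, 41, 15, 477], [3, 273, 8, 8, 16], [225, 283, 15, 15, 119], [259, 296, 16, 15, 128], [246, 332, 20, 19, 206]]
78.5667 [0.4298 0.1001 0.104 ] 0.08531155313659958
```

```bash
python3 -c "
from workcell import workorder,telemetry
print(workorder.job_done()); print(telemetry.observe()['clock'])"
```

```text
the job is handed in; nothing more can be done
None
the job is handed in; nothing more can be done
```

The job is done and handed in at about 79 s of the 210 s allowed. I hooked the lid with the brown lifter and set it on the mat. All three bearings on the paper went onto posts, then the lid went back on the pan and the lifter into its rest. One of the three, the large bearing, had been knocked aside before I reached it.

**What the last checks showed**
- **Lid:** its centre measured (0.5245, 0.0056) against the pan's (0.5246, 0.0054), at the same height as at the start.
- **Lifter:** its handle is back where it started to within 1–4 mm.
- **Bearings:** all three were released with their bottoms within about 1 mm of the rack plate by the arm's height. The camera's height fit agrees but was too flat to prove it alone.
- **Other things:** comparing the first and last pictures shows changes only at the arm and where the bearings had lain. The nut bowl, sprocket, plug box and valve tool did not move.

**What disagreed**
- The first bearing rubbed its post sideways at about 8 N. I moved it 3 mm before releasing it.
- My silhouette fit of that post may be 2–4 mm off along the wrist camera's viewing direction.
- The mat's centre varied by about 1 cm between views. I used (0.533, 0.332), so the lid may have stood a few millimetres off the middle.

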